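Load the bottle shaker and start it from the guarded switch

TASK

Get the bottle shaker going: lift its lid off by the knob and rest it on the black rubber mat, stand all the small red-capped bottles that are out on the left of the desk upright in the shaker's bowl, and put the lid back on so that it sits down properly all round. Only then flip the guard on the shaker's console up until it stays up by itself, and press the start button beneath; leave the lid on and the guard up.

Things in the scene. Friction and masses are not known exactly. Their poses are not given: they have to be found in the camera images.
- shaker: bottle shaker, fixed to the desk: white drum 210 mm in diameter with a round open aluminium bowl on it, and a console (112 mm wide, 45 mm high, reaching to 222 mm from the bowl's axis) that sticks out along the shaker's -x, roughly towards the robot. Origin: on the desk under the bowl's axis; z up; y to the console's left as the robot sees it.
- bowl_floor (a point): centre of the bowl's inner floor, 45 mm above the desk; axes as the shaker's. The bowl is 178 mm wide inside, 188 mm outside, its rim 50 mm above this floor, and holds four bottles standing in a square, each about 50 mm from the axis.
- lid: loose deep round lid, white plastic, open below, 203 mm diameter, 95 mm high without knob, 0.3 kg; starts on the bowl. Origin: centre of its lower edge, z up. Seated, the origin is on the bowl's axis, 40 mm above bowl_floor: a 10 mm skirt (195 mm inside) hangs outside the rim. Inside 178 mm wide, 79 mm high above the rim; the bottles stand 74 mm above the rim, so lower it straight from above.
- lid_knob (a point): middle of the lid's round black knob, 121 mm above the lid's origin; the knob is 36 mm wide and 22 mm high (111 to 133 mm above the origin), on a 20 mm wide stem that rises from the lid's top at 95 mm.
- mat: black rubber mat, 220 x 220 x 3 mm, fixed flat on the desk at the right; origin at the centre of its underside.
- guard (a joint): angle of the grey guard cover (box-shaped, 74 x 74 mm, 35 mm high, open below) over the start button: 0 shut, grows as it swings up, stop at 1.85. Hinge along the shaker's x on the cover's +y side; the free edge is at -y and swings up and over to +y. It balances near 1 rad: let go below 0.8 it falls shut, beyond 1.2 it falls open to its stop and stays. Light, well under 1 N to lift.
- guard_hinge (a point): on the guard's hinge line, middle of the cover in x; its axes turn with the cover (shut: as the shaker's). 48 mm above the desk, 166 mm from the bowl's axis along the shaker's -x and 38 mm to +y.
- guard_fin (a point): grip point in the upper half of the black finger grip that stands on the cover's top near the free edge: a fin 12 mm thick along the shaker's x, 22 mm long in y and 30 mm high (shut), this point 8 mm below its top and 22 mm above the cover's top face. Relative to the hinge point, in the cover's turning axes: y -56 mm, z +57.5 mm.
- start (a joint): travel of the black start button: 0 released, 0.006 m fully pressed; springs back. It takes 5 N to press fully; counts as pressed beyond 0.004.
- start_top (a point): centre of the top of the round start button (32 mm wide), pressed straight down; beneath the guard, 38 mm from the hinge line.
- bottle_1: white plastic bottle with a red cap, 48 mm diameter, 124 mm tall: straight round body up to about 85 mm, then a shoulder, cap 25 mm wide from 102 mm up; about 0.12 kg. Stands upright on the desk. Origin: centre of its underside, z up. May be absent (None).
- bottle_2: white plastic bottle with a red cap, 48 mm diameter, 124 mm tall: straight round body up to about 85 mm, then a shoulder, cap 25 mm wide from 102 mm up; about 0.12 kg. Stands upright on the desk. Origin: centre of its underside, z up. May be absent (None).
- bottle_3: white plastic bottle with a red cap, 48 mm diameter, 124 mm tall: straight round body up to about 85 mm, then a shoulder, cap 25 mm wide from 102 mm up; about 0.12 kg. Stands upright on the desk. Origin: centre of its underside, z up. May be absent (None).
- bottle_4: white plastic bottle with a red cap, 48 mm diameter, 124 mm tall: straight round body up to about 85 mm, then a shoulder, cap 25 mm wide from 102 mm up; about 0.12 kg. Stands upright on the desk. Origin: centre of its underside, z up. May be absent (None).
Not all that is in view belongs to the job. What is shaped like the bottle_1 but blue or pink is not meant.

How it is judged:
By the outcome, as a careful person would: the job done as asked, in the order asked, and still so for the second after the job is handed in, with the robot touching nothing.
Of bottle_1, bottle_2, bottle_3, bottle_4 only 3 to 4 are there at a start; the rules pass over those that are not, and their reading is None.
At some moment in a run one of lid may be knocked a few centimetres aside while the robot is not near it.
It also fails if it takes over 208 s, if anything falls off the work surface, if the arm or the gripper's body presses on something with over 40 N, if the wrist force passes 120 N, or if a joint passes its speed limit or range.

ROBOT

A 7-joint arm with a two-finger parallel gripper is mounted at the origin on a cart in front of the work surface, level with it; the furniture and walls round the work are solid. World frame = base frame: x ahead of the robot, y to its left, z up, the work surface at z = 0. Lengths are in m, angles in rad, forces in N, time in s.
With the tool pointing down it reaches from about 0.425 to 0.925 m from the base axis. Payload 6.8 kg.
Tool frame: the origin (TCP) lies at the centre of the arm's flange, where the gripper is bolted on; the fingertips stand 173 mm ahead of it and the grasp point (between the pads) lies 155 mm ahead of it (finger_overhang is the distance from the TCP to the fingertips, in m); y points along the fingers, z is the direction in which the jaws open and shut, and the axes are right-handed (so a half turn about y gives the same grasp; the last joint's range is limited). The gripper opens to 85 mm and grips with 20 to 120 N. Pads are 22 mm wide; open, the fingers measure 114 mm over their backs; the gripper's body (76 mm by 85 mm) begins 54 mm behind the grasp point. The pads swing forward as they close: fully open they stand 13 mm farther back than shut.
Start: joints at [-1.369, 0.477, 0.022, 1.555, -0.011, 1.109, -0.083], TCP at [0.206, 0.643, 0.405] pointing down, gripper open.
Joint ranges: [-2.96, 2.96], [-0.34, 2.1], [-1.41, 1.46], [0.24, 2.44], [-1.37, 4.51], [0.17, 1.92], [-2.96, 2.96]. Speed limits (rad/s): [2.39, 2.39, 3.14, 3.14, 3.14, 3.14, 3.14].

INTERFACE

Orientations are given as a rotation vector (axis times angle).
In Python, from bench import get_obs, grab_frame, hand_in, finger_overhang gives the robot as it stands. The module is installed in compiled form; this text tells all that it offers.
- The arm moves only by the shell command python3 -m jog 'ROWS' [FORCE]. ROWS is JSON, a list of rows, each a list of 3 entries, a list of its own where there are three numbers: the shift along the tool's x, y, z in cm, then the turn about the tool's y in rad, then the gripper command: -1 is fully open, 1 is shut, values between are in proportion. In form: [[[x, y, z], twist, gripper], ...]. A call has 1 to 10 rows; each row is the pose to reach, as a shift and turn from the pose commanded when the call began, along the tool's axes at that moment; what a row does not reach only later rows make up. A row lasts 1/8 s, in which the tool goes at most 62.5 mm and 10.7 degrees, less where a joint would pass 70% of its speed; a pose out of reach is approached as far as the arm can. A call with a gripper value outside its range is refused whole. The fingers move at their own pace and stop on an object; FORCE is the grip in N (left out, the last holds). Time passes only in rows, so rows that repeat a pose let the fingers close. It gives the time, the measured TCP pose, the force and the opening at its end, in the units of the state.
- get_obs(): the state, without advancing time (a new reading comes with each control period).
- grab_frame(name): name is "side" or "top"; returns a dict with "image" (400x640x3 uint8, blue, green, red), "fx", "fy", "cx", "cy" (pixels), "distortion" ([k1, k2, p1, p2, k3] as OpenCV has them; the pictures are not rectified), "origin" and "rotation" of the camera in the world. Camera axes: x right, y up, looking along -z (the intrinsics and any distortion apply to the point x, -y, -z); pixel columns grow to the right and rows downward; lengths in m; the calibration is good to about 2 mm. A picture is of the moment at which its call begins. There is no depth.
- hand_in(): hands the job in, once; it reports no verdict.
The state is a dict: "clock": time; "joints": joint angles; "qvel": joint speeds; "tau": joint torques, N m; "tcp_pos": TCP position; "orientation": TCP orientation; "contact_force": force on the tool from outside, world axes, zero at the start; "moment": the same for the moment, N m; "grip_width": finger opening in m.
Only numpy, scipy, OpenCV 4.12 (cv2) and the standard library are available. Lean on these libraries where they do the work, as an engineer would, in place of code of your own. Each camera call takes 0.05 s, during which the arm holds its last target.

## Working session

There is one attempt and no reset: what is moved stays moved. The work goes in short steps, Python scripts to look and compute and a shell command to move; the robot and the scene stay as the last step left them, time stands still between calls to the robot, and variables do not carry over. Pictures are saved under pics/ and viewed, and the job is handed in when it is done.

```bash
mkdir -p pics; ls
python3 - <<'E'
from bench import *
import cv2
o=get_obs(); print(o); print(finger_overhang if not callable(finger_overhang) else finger_overhang())
for n in("side","top"):
    f=grab_frame(n); cv2.imwrite(f"pics/{n}0.png",f["image"]); f.pop("image"); print(n,f)
E
```

```text
pics
{'clock': 0.0, 'joints': array([-1.36908624,  0.47777705,  0.02234778,  1.55647619, -0.01152454,
        1.10928389, -0.0831153 ]), 'qvel': array([ 1.34114761e-04, -2.37152175e-03,  1.25940532e-03, -6.06681617e-05,
        3.99068901e-04, -1.06099325e-04,  1.97902573e-04]), 'tau': array([-6.15575536e-04, -5.96464384e+01,  1.60748642e+00, -2.81184125e+01,
        1.24319899e-02,  9.44002066e-03, -3.07556536e-05]), 'tcp_pos': array([0.2056991 , 0.64259419, 0.40373058]), 'orientation': array([-1.5588967 ,  0.24334793, -0.24308835]), 'contact_force': array([0.07966563, 0.43061899, 0.52123409]), 'moment': array([-0.04113749,  0.01056714, -0.01601107]), 'grip_width': 0.08548971041970348}
0.1734
side {'fx': 454.0887219387601, 'fy': 454.0887219387601, 'cx': 318.43284016906244, 'cy': 203.4598924925617, 'distortion': array([-0.0595324,  0.       ,  0.       ,  0.       ,  0.       ]), 'origin': array([-0.00741021, -0.46059198,  1.48528952]), 'rotation': array([ 0.44882659, -0.20290699, -0.8895384 ])}
top {'fx': 361.4148943716536, 'fy': 361.4148943716536, 'cx': 317.0721964295044, 'cy': 202.2208919166666, 'distortion': array([-0.009358,  0.      ,  0.      ,  0.      ,  0.      ]), 'origin': array([ 0.3176903 , -0.00813535,  1.37920925]), 'rotation': array([ 0.12890075, -0.15454655, -1.58767751])}
```

View pics/side0.png

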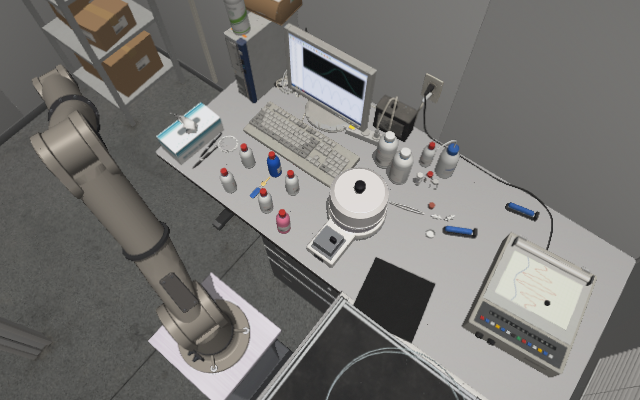

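View pics/top0.png

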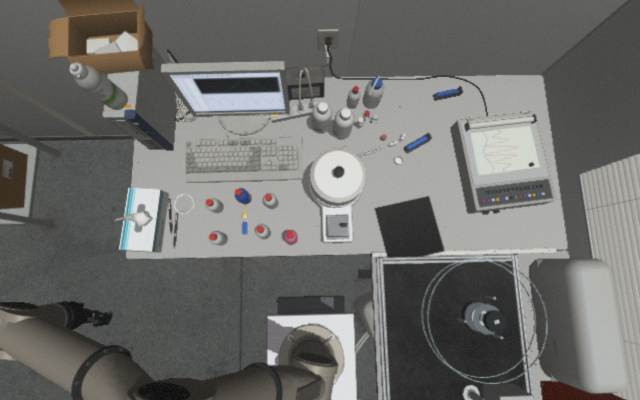

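```bash
cat > h.py <<'E'
import numpy as np, cv2
from scipy.spatial.transform import Rotation as R
from scipy.optimize import least_squares
from bench import *
def cam(n):
    f=grab_frame(n); return f
def K(f): return np.array([[f["fx"],0,f["cx"]],[0,f["fy"],f["cy"]],[0,0,1]])
def proj(f,P):
    P=np.atleast_2d(P); M=R.from_rotvec(f["rotation"]).as_matrix()
    c=(P-f["origin"])@M; c=c*[1,-1,-1]
    return cv2.projectPoints(c.reshape(-1,1,3).astype(float),np.zeros(3),np.zeros(3),K(f),f["distortion"])[0].reshape(-1,2)
def ray(f,uv,z):
    uv=np.atleast_2d(uv).astype(float)
    n=cv2.undistortPoints(uv.reshape(-1,1,2),K(f),f["distortion"]).reshape(-1,2)
    d=np.c_[n[:,0],-n[:,1],-np.ones(len(n))]@R.from_rotvec(f["rotation"]).as_matrix().T
    return f["origin"]+d*((z-f["origin"][2])/d[:,2])[:,None]
def crop(f,u,v,w,h,s,name):
    im=f["image"][max(0,v):v+h,max(0,u):u+w]; cv2.imwrite(name,cv2.resize(im,None,fx=s,fy=s,interpolation=cv2.INTER_CUBIC))
def st():
    o=get_obs(); M=R.from_rotvec(o["orientation"]).as_matrix(); return o,o["tcp_pos"],M
E
python3 - <<'E'
from h import *
t=cam("top"); s=cam("side")
crop(t,195,140,220,140,3.6,"pics/t1.png"); crop(s,200,130,200,140,4,"pics/s1.png")
for n,a,b in [("A",(213,203),(244,150)),("B",(217,237),(226,174)),("C",(270,199),(292,175)),("D",(262,231),(266,194))]:
    print(n,ray(t,a,.124),ray(s,b,.124))
o,p,M=st(); print(p,M.round(3))
E
```

```text
A [[0.55047852 0.33480329 0.124     ]] [[0.53867186 0.33419716 0.124     ]]
B [[0.43061798 0.31763078 0.124     ]] [[0.42527983 0.31599449 0.124     ]]
C [[0.560758   0.13462478 0.124     ]] [[0.56406088 0.12965229 0.124     ]]
D [[0.44813399 0.1623323  0.124     ]] [[0.4515041  0.15175861 0.124     ]]
[0.2057537  0.64271842 0.40410851] [[ 0.952 -0.     0.305]
 [-0.305 -0.001  0.952]
 [ 0.    -1.    -0.001]]
```

View pics/t1.png

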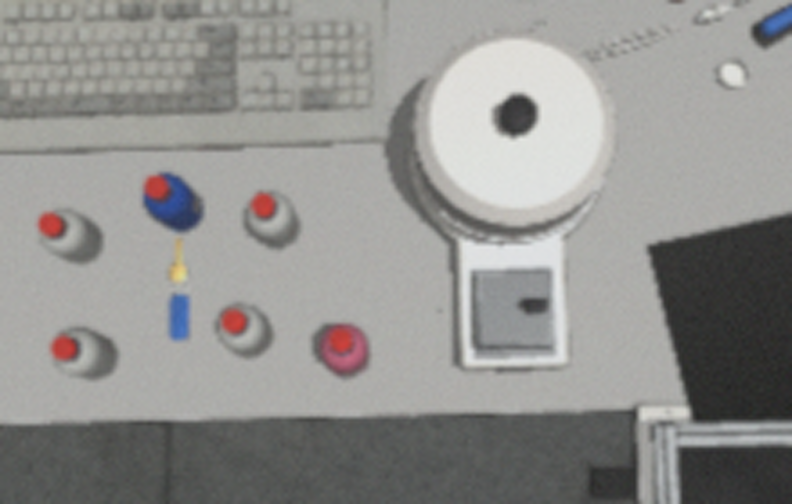

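View pics/s1.png

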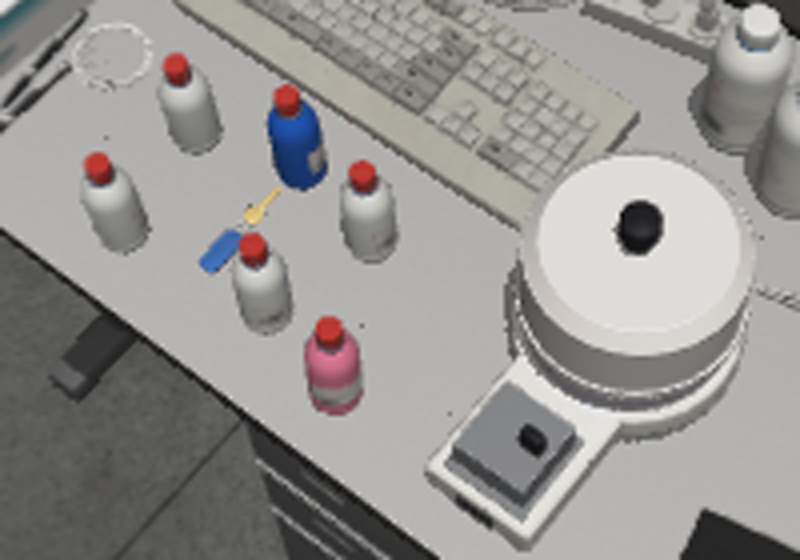

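```bash
cat >> h.py <<'E'
def blobs(im,mask,mn=8):
    n,l,s,c=cv2.connectedComponentsWithStats(mask.astype(np.uint8),connectivity=8)
    return [(c[i],s[i,4]) for i in range(1,n) if s[i,4]>=mn]
def redmask(im):
    b,g,r=[im[...,i].astype(int) for i in range(3)]
    return (r>110)&(r>1.9*g)&(r>1.9*b)
def tri(pairs):
    r=least_squares(lambda X:np.concatenate([proj(f,X)[0]-uv for f,uv in pairs]),[.55,0,.1]); return r.x,r.fun
E
python3 - <<'E'
from h import *
t=cam("top"); s=cam("side")
T=[b for b in blobs(0,redmask(t["image"])) if b[0][0]<360 and 80<b[0][1]<245]
S=[b for b in blobs(0,redmask(s["image"])) if 200<b[0][0]<440 and b[0][1]<230]
for c,a in T:
    best=min(((tri([(t,c),(s,d)]),d) for d,_ in S),key=lambda q:np.abs(q[0][1]).max())
    print(c.round(1),a,best[1].round(1),best[0][0].round(4),best[0][1].round(2))
# knob
for f,(u,v) in((t,(338,172)),(s,(360,187))):
    g=f["image"][v-15:v+15,u-15:u+15].max(2)<70
    B=max(blobs(0,g),key=lambda b:b[1]); f["k"]=B[0]+[u-15,v-15]; print(f["k"],B[1])
print(tri([(t,t["k"]),(s,s["k"])]))
crop(t,300,200,80,60,9,"pics/t2.png"); crop(s,280,200,120,90,6,"pics/s2.png");crop(t,360,180,100,90,7,"pics/t3.png")
E
```

```text
[355.3  88.4] 18 [432.1 144.3] [ 0.983  -0.1863  0.1126] [-0.05  0.09  0.09 -0.05]
[238.2 191.6] 28 [271.3 153.9] [0.5913 0.2495 0.114 ] [-0.1   0.15  0.18 -0.05]
[267.3 196.4] 27 [290.1 172.3] [0.5715 0.1451 0.1167] [-0.02  0.04  0.04 -0.01]
[208.4 202.6] 29 [243.2 146.3] [0.5545 0.3549 0.111 ] [-0.07  0.09  0.11 -0.03]
[259.3 228.4] 27 [262.7 190.8] [0.4581 0.1739 0.1126] [-0.11  0.15  0.18 -0.05]
[289.3 234.1] 35 [281.9 212. ] [0.4362 0.0685 0.113 ] [-0.01  0.01  0.01 -0.  ]
[212.4 236.3] 29 [223.4 170.7] [0.4331 0.3364 0.1162] [-0.23  0.31  0.39 -0.08]
[337.74137931 171.20689655] 58
[359.44230769 186.33653846] 104
(array([ 0.63815275, -0.10209599,  0.19213956]), array([-0.14789722,  0.24950485,  0.25521315, -0.11366493]))
```

View pics/t2.png

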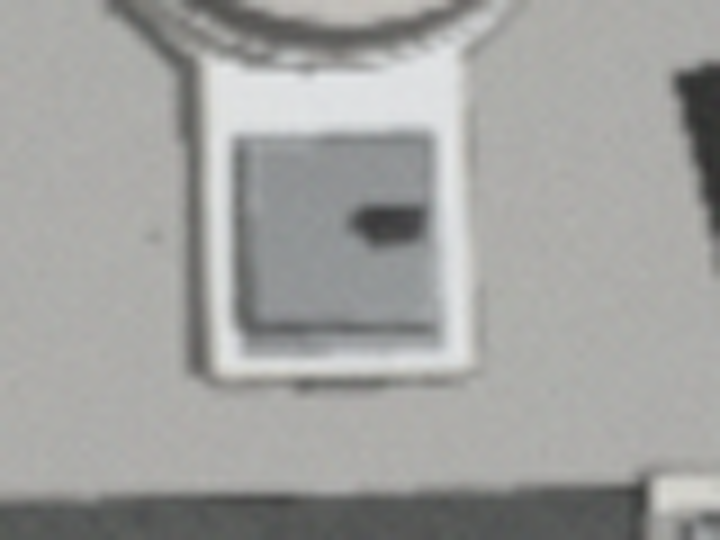

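View pics/s2.png

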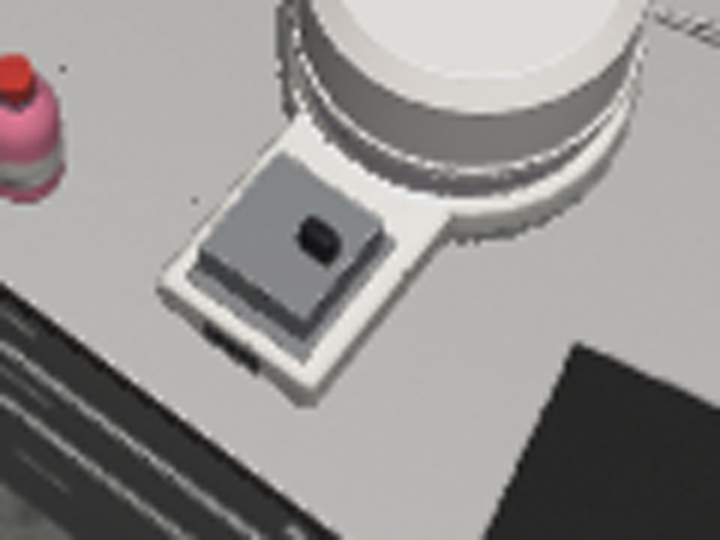

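View pics/t3.png

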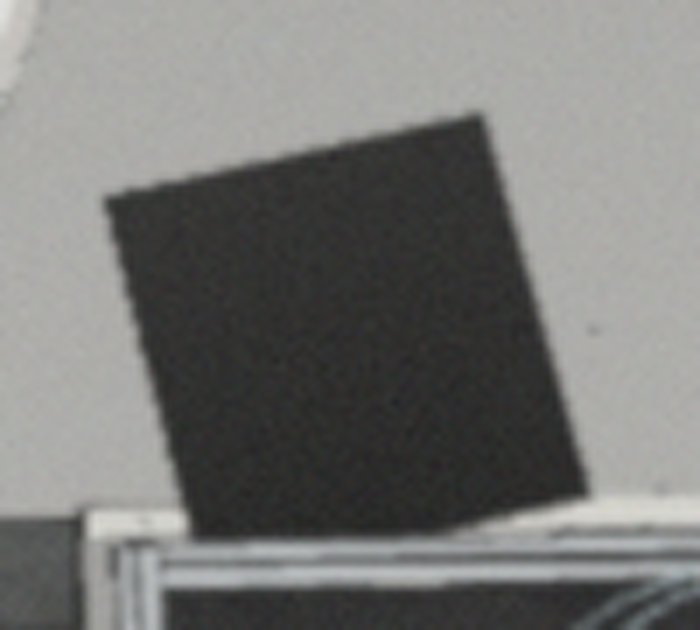

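Run:
```python
from h import *
t=cam("top"); s=cam("side")
m=[(-.203,.038,.0835),(-.203,-.036,.0835),(-.129,-.036,.0835),(-.129,.038,.0835),(-.222,.056,.045),(-.222,-.056,.045),(0,0,.203)]
T=[(327.4,236.1),(348,236.1),(348.3,215),(326.3,215.3),(323.3,242),(352.7,241.3),(337.74,171.2)]
S=[(313.3,241.3),(330,254.2),(344.2,237.5),(327.8,225.8),(307,247),(331.3,265.3),(359.44,186.34)]
m=np.array(m)
def tr(p): 
    c,q=np.cos(p[2]),np.sin(p[2]); return np.c_[p[0]+c*m[:,0]-q*m[:,1],p[1]+q*m[:,0]+c*m[:,1],m[:,2]]
def fun(p): 
    P=tr(p); return np.r_[(proj(t,P)-T).ravel(),(proj(s,P)-S).ravel()]
r=least_squares(fun,[.63,-.1,0],loss='soft_l1'); print(r.x.round(4)); print(fun(r.x).reshape(-1,2).round(2))
for n,f in(("t",t),("s",s)):
    r1=least_squares(lambda p:(proj(f,tr(p))-(T if n=="t" else S)).ravel(),[.63,-.1,0]);print(n,r1.x.round(4))
# mat
c=np.array([(107,198),(482,113),(590,497)])/7+[360,180]
P=ray(t,c,.003); print(P.round(4)); print("mat centre",(P[0]+P[2])/2, np.linalg.norm(P[0]-P[1]),np.linalg.norm(P[2]-P[1]))
cs=np.array([(577,343)])/6+[280,200]; print(ray(s,cs,.003)); print(proj(s,P))
# caps refined fixed z
for n,a,b in [("A",(208.4,202.6),(243.2,146.3)),("B",(212.4,236.3),(223.4,170.7)),("C",(267.3,196.4),(290.1,172.3)),("D",(259.3,228.4),(262.7,190.8)),("blue",(238.2,191.6),(271.3,153.9)),("pink",(289.3,234.1),(281.9,212))]:
    print(n,ray(t,a,.115).round(4),ray(s,b,.115).round(4))
```

```text
[ 0.6316 -0.1056  0.012 ]
[[ 1.07  0.21]
 [ 1.06 -0.49]
 [-0.27  0.21]
 [ 1.35  0.57]
 [ 0.02  0.54]
 [ 0.98  0.21]
 [ 1.18  1.27]
 [-0.52 -0.82]
 [ 0.54 -1.13]
 [-0.4  -0.95]
 [-1.64 -1.4 ]
 [-1.53 -1.01]
 [ 0.5  -0.43]
 [ 0.18  0.2 ]]
t [ 0.633  -0.103   0.0113]
s [ 0.6302 -0.1082  0.0132]
[[ 0.5394 -0.2582  0.003 ]
 [ 0.5831 -0.4704  0.003 ]
 [ 0.3695 -0.5128  0.003 ]]
mat centre [ 0.45447373 -0.38546725  0.003     ] 0.2166828594168957 0.21769065346045466
[[ 0.53901743 -0.25976198  0.003     ]]
[[375.84974399 256.81621454]
 [434.81278198 283.42651829]
 [410.64722525 342.4208004 ]]
A [[0.5539 0.3536 0.115 ]] [[0.5525 0.3528 0.115 ]]
B [[0.4342 0.336  0.115 ]] [[0.4324 0.338  0.115 ]]
C [[0.5721 0.1452 0.115 ]] [[0.5723 0.1459 0.115 ]]
D [[0.4584 0.173  0.115 ]] [[0.457  0.1732 0.115 ]]
blue [[0.5917 0.2489 0.115 ]] [[0.5902 0.2494 0.115 ]]
pink [[0.4362 0.0683 0.115 ]] [[0.4355 0.0678 0.115 ]]
```

```bash
cat >> h.py <<'E'
def shift(x,y,z,yaw=None):
    """tool-axis shift (cm) and twist to bring TCP to world x,y,z with tool-x at world yaw"""
    o,p,M=st(); d=M.T@(np.array([x,y,z])-p)*100
    a=np.arctan2(M[1,0],M[0,0]); tw=0 if yaw is None else -((yaw-a+np.pi)%(2*np.pi)-np.pi)
    print("t",o["clock"],"tcp",p.round(4),"yaw",a.round(4),"yaxis",M[:,1].round(3),"w",round(o["grip_width"],4),"F",o["contact_force"].round(1))
    print("shift",d.round(2),"twist",round(tw,3))
E
python3 - <<'E'
from h import *
t=cam("top"); s=cam("side")
print(tri([(t,(374,256)),(s,(345,300))]))
print(ray(t,(337.74,171.2),.203),ray(s,(359.44,186.34),.203))
shift(.634,-.104,.46,0.0)
E
```

```text
(array([ 0.36215226, -0.25581497, -0.05152261]), array([ 0.61654876, -0.95334929, -0.93884917,  0.32456921]))
[[ 0.63610175 -0.10175919  0.203     ]] [[ 0.63186695 -0.10470293  0.203     ]]
t 0.5 tcp [0.2058 0.6429 0.4047] yaw -0.3099 yaxis [-0. -0. -1.] w 0.0853 F [0.8 0.5 0.8]
shift [ 63.55  -5.53 -58.07] twist -0.31
```

```bash
python3 -m jog '[[[5.5,-2,-5],-0.05,-1],[[11,-4,-10],-0.1,-1],[[16,-5.5,-15],-0.15,-1],[[22,-5.5,-20],-0.2,-1],[[27,-5.5,-25],-0.25,-1],[[32,-5.5,-30],-0.31,-1],[[37,-5.5,-34],-0.31,-1],[[42,-5.5,-38],-0.31,-1],[[46,-5.5,-42],-0.31,-1],[[50,-5.5,-46],-0.31,-1]]' 30
python3 -c "
from h import *
shift(.634,-.104,.46,0.0)"
```

```text
clock: 1.75
tcp_pos: [0.5133, 0.1037, 0.4601]
orientation: [-1.57, -0.001, -0.0]
contact_force: [1.2, -0.2, -0.4]
grip_width: 0.0855
t 1.75 tcp [0.5133 0.1037 0.4601] yaw 0.0005 yaxis [ 0.001  0.001 -1.   ] w 0.0855 F [ 1.2 -0.2 -0.4]
shift [ 1.206e+01  1.000e-02 -2.078e+01] twist 0.001
```

```bash
python3 -m jog '[[[3,0,-5],0,-1],[[6,0,-10],0,-1],[[9,0,-15],0,-1],[[12,0,-19],0,-1],[[12,0,-20.8],0,-1],[[12,0,-20.8],0,-1],[[12,5,-20.8],0,-1],[[12,7,-20.8],0,-1],[[12,7,-20.8],0,-1]]'
python3 - <<'E'
from h import *
s=cam("side");crop(s,280,100,150,130,5,"pics/s3.png");t=cam("top");crop(t,280,100,130,110,5,"pics/t4.png")
shift(.634,-.104,.3625,0.0)
E
```

```text
clock: 2.88
tcp_pos: [0.6318, -0.1, 0.3882]
orientation: [-1.569, 0.0, 0.005]
contact_force: [-0.2, 0.5, 0.5]
grip_width: 0.085
t 2.975 tcp [ 0.6328 -0.1011  0.3907] yaw 0.002 yaxis [ 0.001  0.001 -1.   ] w 0.0852 F [0.2 0.2 0.6]
shift [ 0.12  2.82 -0.29] twist 0.002
```

View pics/s3.png

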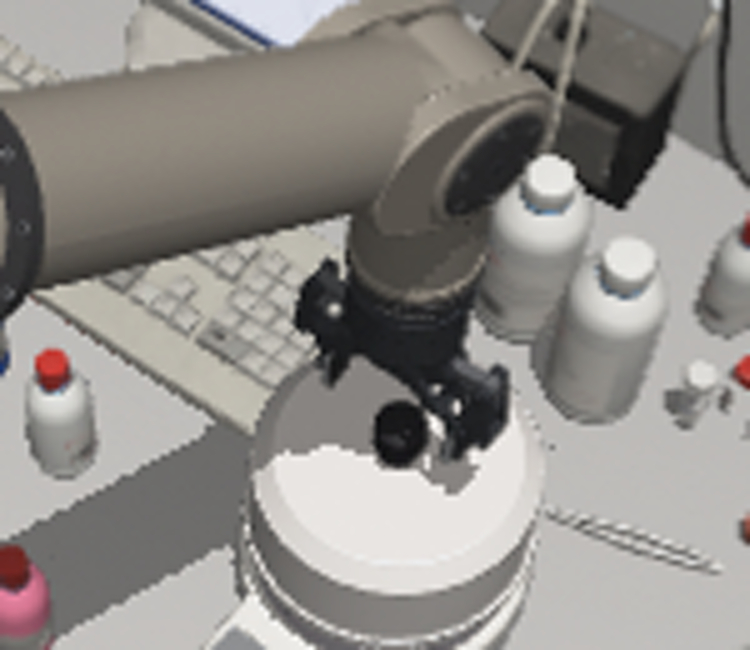

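View pics/t4.png

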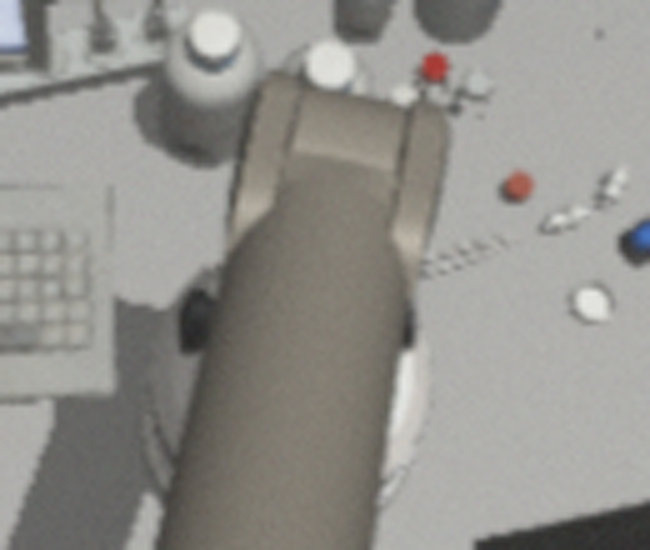

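```bash
python3 -m jog '[[[0,1.5,0],0,-1],[[0,2.7,0],0,-1],[[0,2.7,0],0,-1],[[0,2.7,0],0,0],[[0,2.7,0],0,0.5],[[0,2.7,0],0,1],[[0,2.7,0],0,1],[[0,2.7,0],0,1],[[0,2.7,0],0,1]]' 40
python3 - <<'E'
from h import *
s=cam("side");crop(s,280,100,150,130,5,"pics/s4.png")
shift(.634,-.104,.3625,0.0)
E
```

```text
clock: 4.1
tcp_pos: [0.6328, -0.1028, 0.3633]
orientation: [-1.571, -0.001, -0.001]
contact_force: [-0.7, -1.9, 5.2]
grip_width: 0.0346
t 4.15 tcp [ 0.6328 -0.1028  0.3633] yaw -0.0001 yaxis [ 0.001 -0.    -1.   ] w 0.0347 F [-0.7 -0.7  5.9]
shift [ 0.12  0.08 -0.12] twist -0.0
```

View pics/s4.png

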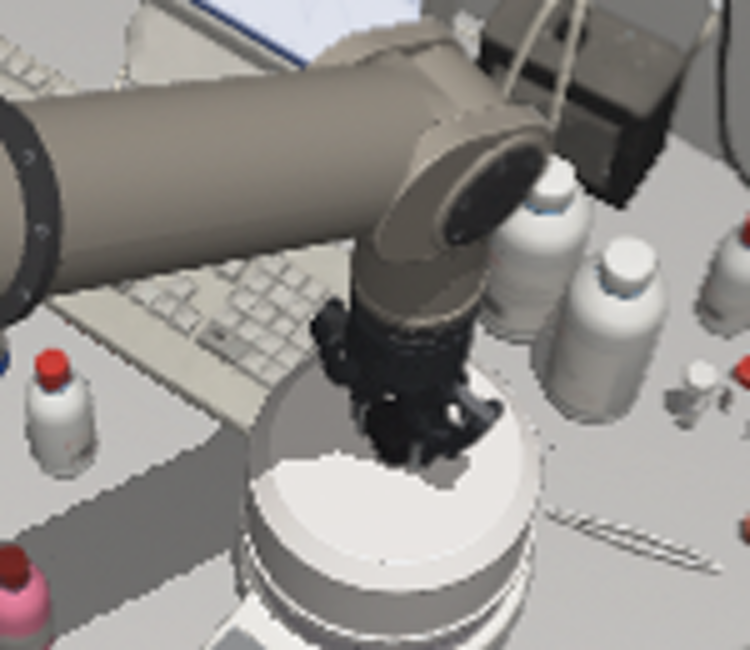

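```bash
python3 -m jog '[[[0,-2,0],0,1],[[0,-4,0],0,1],[[0,-7,0],0,1],[[0,-11,0],0,1],[[0,-11,0],0,1],[[0,-11,0],0,1]]' 60
python3 - <<'E'
from h import *
s=cam("side");crop(s,240,100,180,150,4,"pics/s5.png")
shift(.4545,-.3855,.30,0.0)
E
```

```text
clock: 4.9
tcp_pos: [0.6322, -0.102, 0.4708]
orientation: [-1.57, 0.002, 0.003]
contact_force: [-0.2, 0.9, -3.5]
grip_width: 0.0341
t 4.95 tcp [ 0.6321 -0.102   0.4704] yaw 0.0005 yaxis [-0.004  0.001 -1.   ] w 0.0339 F [-0.1 -0.4 -2.9]
shift [-17.72  17.09 -28.35] twist 0.001
```

View pics/s5.png

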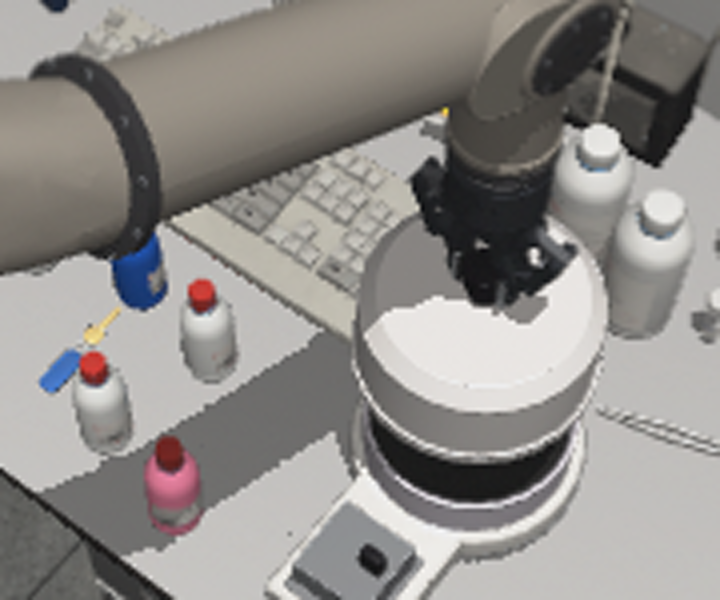

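```bash
python3 -m jog '[[[-2,0,-4],0,1],[[-5,0,-8],0,1],[[-8,0,-13],0,1],[[-11,0,-18],0,1],[[-14,2,-22],0,1],[[-16,6,-26],0,1],[[-17.7,10,-28.3],0,1],[[-17.7,14,-28.3],0,1],[[-17.7,16,-28.3],0,1],[[-17.7,16,-28.3],0,1]]'
python3 - <<'E'
from h import *
s=cam("side");crop(s,280,150,200,170,4,"pics/s6.png");t=cam("top");crop(t,320,150,180,140,4,"pics/t6.png")
shift(.4545,-.3855,.2815,0.0)
E
```

```text
clock: 6.2
tcp_pos: [0.4547, -0.3845, 0.3096]
orientation: [-1.567, 0.004, 0.004]
contact_force: [-0.1, -0.3, -2.0]
grip_width: 0.034
t 6.3 tcp [ 0.4557 -0.3854  0.3124] yaw 0.0002 yaxis [-0.001  0.    -1.   ] w 0.0338 F [ 0.7 -0.6 -2.4]
shift [-0.11  3.09 -0.01] twist 0.0
```

View pics/s6.png

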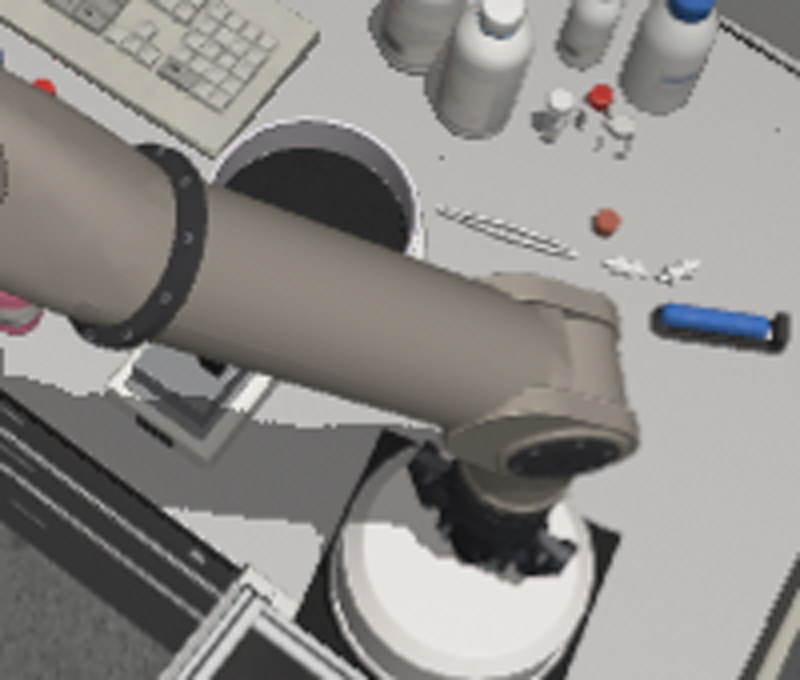

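View pics/t6.png

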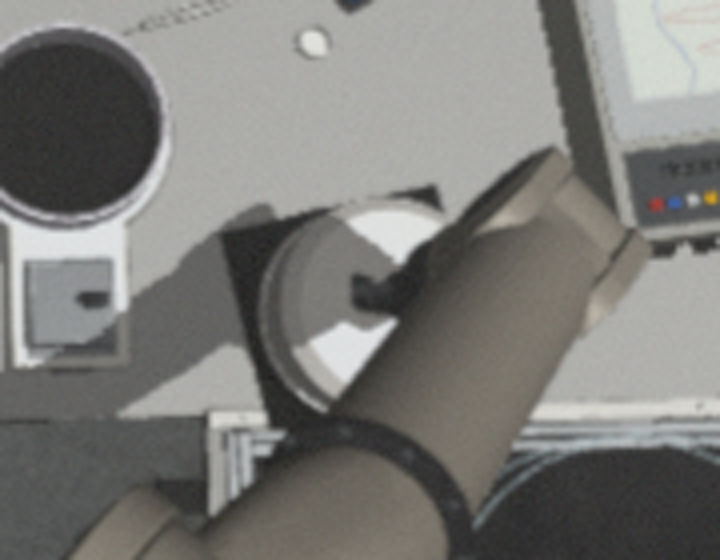

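Lid is over the mat, well centred and clear of the rail; lowering (mat corner still visible at far-left and far-right).

```bash
python3 -m jog '[[[0,1.5,0],0,1],[[0,2.5,0],0,1],[[0,3,0],0,1],[[0,3.1,0],0,1],[[0,3.1,0],0,1],[[0,3.1,0],0,1]]'
python3 -c "
from h import *
shift(.4545,-.3855,.2815,0.0)"
```

```text
clock: 7.05
tcp_pos: [0.4557, -0.3856, 0.2818]
orientation: [-1.571, -0.0, -0.0]
contact_force: [0.2, 0.2, -2.3]
grip_width: 0.0341
t 7.05 tcp [ 0.4557 -0.3856  0.2818] yaw 0.0001 yaxis [ 0. -0. -1.] w 0.0341 F [ 0.2  0.2 -2.3]
shift [-0.12  0.03  0.01] twist 0.0
```

Not touching yet; lower slightly, then release.

```bash
python3 -m jog '[[[0,0.2,0],0,1],[[0,0.2,0],0,1],[[0,0.2,0],0,1]]'; python3 -m jog '[[[0,0.2,0],0,1],[[0,0.2,0],0,1],[[0,0.2,0],0,1]]'
```

```text
clock: 7.42
tcp_pos: [0.4557, -0.3857, 0.2814]
orientation: [-1.571, -0.001, -0.001]
contact_force: [-4.0, 4.3, 11.7]
grip_width: 0.0343
clock: 7.8
tcp_pos: [0.4556, -0.3859, 0.2812]
orientation: [-1.57, -0.002, -0.002]
contact_force: [-9.8, 9.0, 28.9]
grip_width: 0.034
```

```bash
python3 -m jog '[[[0,-0.3,0],0,1],[[0,-0.3,0],0,0.5],[[0,-0.3,0],0,0],[[0,-0.3,0],0,-0.5],[[0,-0.3,0],0,-1],[[0,-0.3,0],0,-1],[[0,-4,0],0,-1],[[0,-8,0],0,-1],[[0,-12,0],0,-1],[[0,-14,0],0,-1]]'
python3 -c "
from h import *
shift(.458,.173,.32,0.0)"
```

```text
clock: 9.05
tcp_pos: [0.4558, -0.386, 0.42]
orientation: [-1.572, -0.002, -0.002]
contact_force: [-0.3, -0.3, 0.1]
grip_width: 0.0854
t 9.05 tcp [ 0.4558 -0.386   0.42  ] yaw -0.0001 yaxis [ 0.003 -0.002 -1.   ] w 0.0854 F [-0.3 -0.3  0.1]
shift [ 0.19  9.91 55.91] twist -0.0
```

```bash
python3 -m jog '[[[0,0,5],0,-1],[[0,0,10],0,-1],[[0,0,16],0,-1],[[0,0,22],0,-1],[[0,0,28],0,-1],[[0,0,34],0,-1],[[0,0,40],0,-0.5],[[0,0,46],0,-0.2],[[0,0,52],0,-0.2],[[0,0,55.9],0,-0.2]]'
python3 - <<'E'
from h import *
s=cam("side");crop(s,260,130,200,170,4,"pics/s7.png");t=cam("top");crop(t,280,120,190,150,4,"pics/t7.png")
import pickle; pickle.dump((t,s),open("bowl.pkl","wb"))
shift(.458,.173,.30,0.0)
E
```

```text
clock: 10.3
tcp_pos: [0.4551, 0.1765, 0.4178]
orientation: [-1.57, -0.003, 0.002]
contact_force: [-0.3, -1.6, 0.5]
grip_width: 0.0513
t 10.4 tcp [0.4549 0.1784 0.4176] yaw 0.0077 yaxis [ 0.     0.002 -1.   ] w 0.0508 F [-0.6 -0.4 -0.1]
shift [ 0.3  11.76 -0.56] twist 0.008
```

View pics/s7.png

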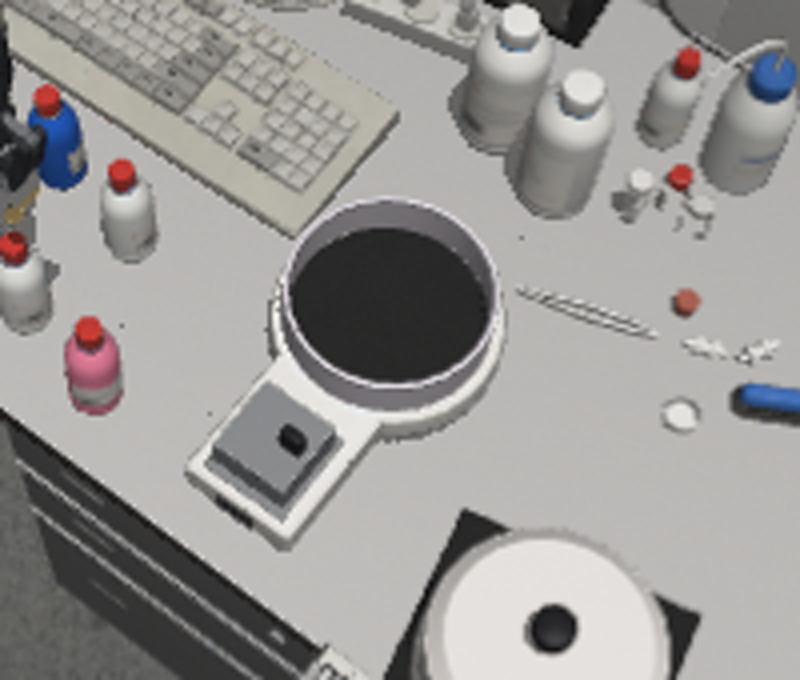

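View pics/t7.png

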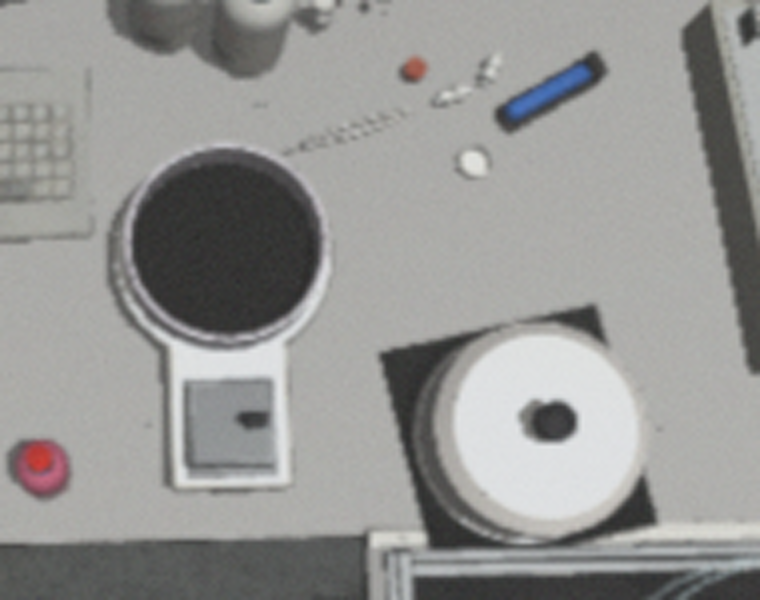

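Run:
```python
from h import *
import pickle
from scipy.ndimage import map_coordinates
fs=pickle.load(open("bowl.pkl","rb"))
a=np.linspace(0,2*np.pi,180,endpoint=False)
def samp(f,x,y,r,z):
    P=np.c_[x+r*np.cos(a),y+r*np.sin(a),np.full(180,z)]; uv=proj(f,P)
    return map_coordinates(cv2.cvtColor(f["image"],cv2.COLOR_BGR2GRAY).astype(float),[uv[:,1],uv[:,0]],order=1)
for name,f in zip("ts",fs):
    best=[]
    for x in np.arange(.62,.645,.001):
        for y in np.arange(-.115,-.09,.001):
            best.append((2*samp(f,x,y,.0915,.095).mean()-samp(f,x,y,.085,.095).mean()-samp(f,x,y,.098,.095).mean(),x,y))
    best.sort(reverse=True); print(name,np.round(best[:5],4))
    im=cv2.resize(f["image"],None,fx=4,fy=4,interpolation=cv2.INTER_CUBIC)
```

```text
t [[99.146   0.634  -0.104 ]
 [97.5513  0.633  -0.104 ]
 [96.9599  0.634  -0.105 ]
 [96.0033  0.633  -0.105 ]
 [95.0874  0.634  -0.103 ]]
s [[ 1.557832e+02  6.310000e-01 -1.050000e-01]
 [ 1.548718e+02  6.320000e-01 -1.050000e-01]
 [ 1.510030e+02  6.310000e-01 -1.060000e-01]
 [ 1.507873e+02  6.320000e-01 -1.060000e-01]
 [ 1.444232e+02  6.310000e-01 -1.040000e-01]]
```

```bash
python3 -m jog '[[[0.2,0,0],0,-0.2],[[0.2,3,0],0,-0.2],[[0.2,7,0],0,-0.2],[[0.2,11,0],0,-0.2],[[0.2,11,0],0,-0.2],[[0.2,11,0],0,-0.2]]' 30
python3 - <<'E'
from h import *
s=cam("side");crop(s,200,110,130,110,5,"pics/s8.png")
shift(.4577,.1731,.273,0.0)
E
```

```text
clock: 11.15
tcp_pos: [0.4584, 0.1728, 0.3089]
orientation: [-1.57, 0.0, -0.002]
contact_force: [-0.2, -0.7, 0.0]
grip_width: 0.0513
t 11.2 tcp [0.4585 0.1732 0.3093] yaw -0.0011 yaxis [ 0.002  0.001 -1.   ] w 0.0515 F [ 0.3 -0.   1.7]
shift [-0.09  3.63 -0.01] twist -0.001
```

View pics/s8.png

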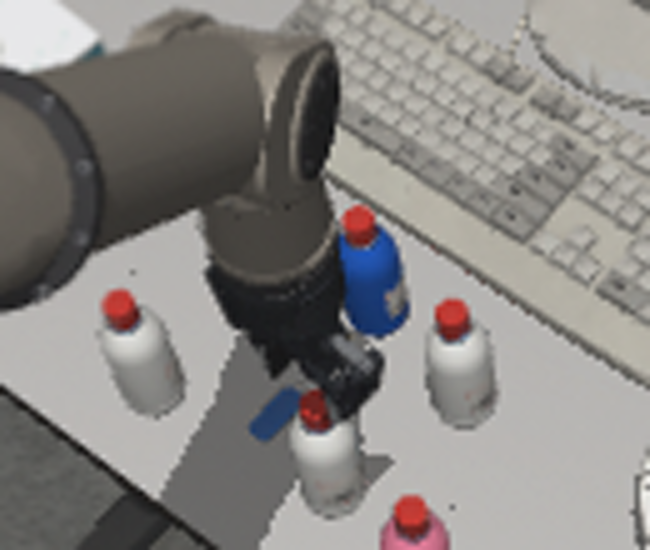

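```bash
python3 -m jog '[[[-0.1,2,0],0,-0.2],[[-0.1,3.6,0],0,-0.2],[[-0.1,3.6,0],0,-0.2],[[-0.1,3.6,0],0,0.2],[[-0.1,3.6,0],0,0.4],[[-0.1,3.6,0],0,0.6],[[-0.1,3.6,0],0,0.8],[[-0.1,3.6,0],0,0.8],[[-0.1,3.6,0],0,0.8]]' 40
python3 - <<'E'
from h import *
s=cam("side");crop(s,200,110,130,110,5,"pics/s9.png")
shift(.668,-.069,.49,0.0)
E
```

```text
clock: 12.32
tcp_pos: [0.4571, 0.1729, 0.2726]
orientation: [-1.571, -0.0, -0.001]
contact_force: [-1.0, -2.0, 6.5]
grip_width: 0.0236
t 12.375 tcp [0.4571 0.1729 0.2725] yaw -0.0006 yaxis [ 0.001 -0.    -1.   ] w 0.0237 F [-0.7 -4.   6.3]
shift [ 21.13 -21.72 -24.18] twist -0.001
```

View pics/s9.png

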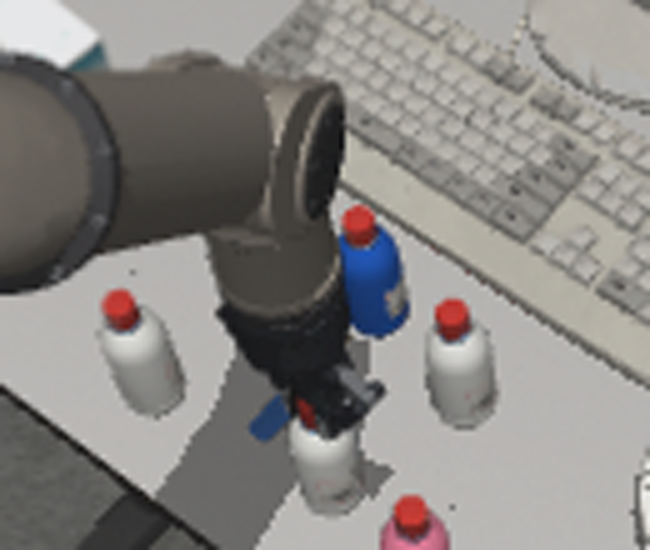

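```bash
python3 -m jog '[[[0,-3,0],0,1],[[0,-8,0],0,1],[[0,-14,0],0,1],[[2,-19,-2],0,1],[[5,-21.7,-6],0,1],[[9,-21.7,-10],0,1],[[13,-21.7,-14],0,1],[[17,-21.7,-18],0,1],[[20,-21.7,-22],0,1],[[21.1,-21.7,-24.2],0,1]]'
python3 -m jog '[[[0,0,0],0,1],[[0,0,0],0,1],[[0,4,0],0,1],[[0,9,0],0,1],[[0,13,0],0,1],[[0,15,0],0,1],[[0,15,0],0,1],[[0,15,0],0,1]]'
python3 - <<'E'
from h import *
s=cam("side");crop(s,280,100,150,130,5,"pics/s10.png");t=cam("top");crop(t,280,100,130,110,5,"pics/t10.png")
shift(.668,-.069,.3175,0.0)
E
```

```text
clock: 13.62
tcp_pos: [0.6686, -0.0712, 0.4882]
orientation: [-1.572, 0.002, -0.002]
contact_force: [-0.1, 0.2, -0.7]
grip_width: 0.0231
clock: 14.62
tcp_pos: [0.6684, -0.0683, 0.3406]
orientation: [-1.571, -0.003, -0.002]
contact_force: [0.5, -0.7, -0.7]
grip_width: 0.0238
t 14.725 tcp [ 0.6683 -0.0685  0.3407] yaw 0.0002 yaxis [ 0.003  0.    -1.   ] w 0.0235 F [ 0.2  1.  -1.4]
shift [-0.04  2.32 -0.05] twist 0.0
```

View pics/s10.png

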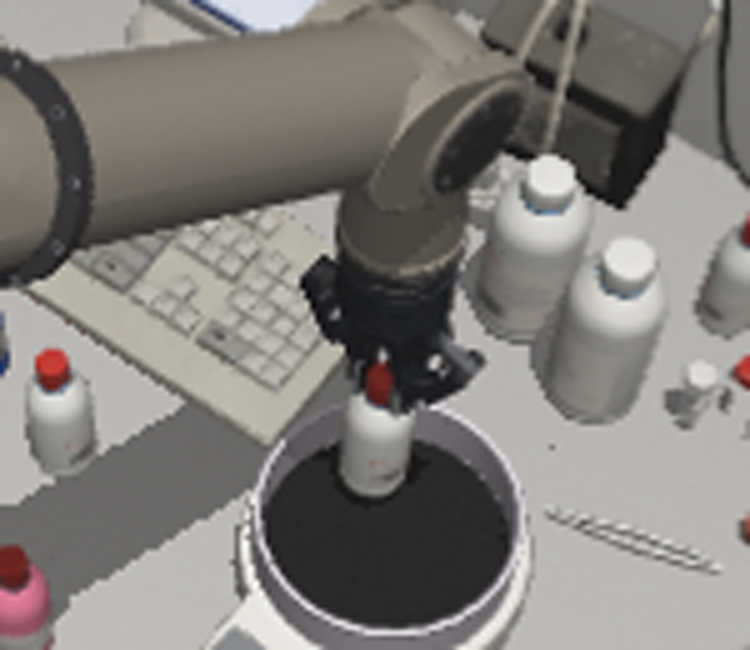

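```bash
python3 -m jog '[[[0,1.5,0],0,1],[[0,2.2,0],0,1],[[0,2.3,0],0,1],[[0,2.4,0],0,1],[[0,2.4,0],0,1]]'
python3 -c "
from h import *
shift(.668,-.069,.3175,0.0)"
```

```text
clock: 15.35
tcp_pos: [0.6685, -0.0687, 0.318]
orientation: [-1.57, -0.003, -0.003]
contact_force: [-5.9, 1.5, 20.8]
grip_width: 0.0234
t 15.35 tcp [ 0.6685 -0.0687  0.318 ] yaw -0.0001 yaxis [ 0.004  0.001 -1.   ] w 0.0234 F [-5.9  1.5 20.8]
shift [-0.05  0.05 -0.03] twist -0.0
```

```bash
python3 -m jog '[[[0,-0.2,0],0,1],[[0,-0.2,0],0,0.4],[[0,-0.2,0],0,0.1],[[0,-0.2,0],0,-0.2],[[0,-0.2,0],0,-0.2],[[0,-2,0],0,-0.2],[[0,-6,0],0,-0.2],[[0,-11,0],0,-0.2],[[0,-11,0],0,-0.2]]'
python3 - <<'E'
from h import *
shift(.5722,.1455,.42,0.0)
s=cam("side");crop(s,280,100,150,130,5,"pics/s11.png")
E
```

```text
clock: 16.48
tcp_pos: [0.6687, -0.0693, 0.431]
orientation: [-1.571, -0.008, -0.008]
contact_force: [0.3, -0.8, -0.8]
grip_width: 0.0514
t 16.475 tcp [ 0.6687 -0.0693  0.431 ] yaw -0.0004 yaxis [ 0.01 -0.   -1.  ] w 0.0514 F [ 0.3 -0.8 -0.8]
shift [-9.67  1.   21.47] twist -0.0
```

View pics/s11.png

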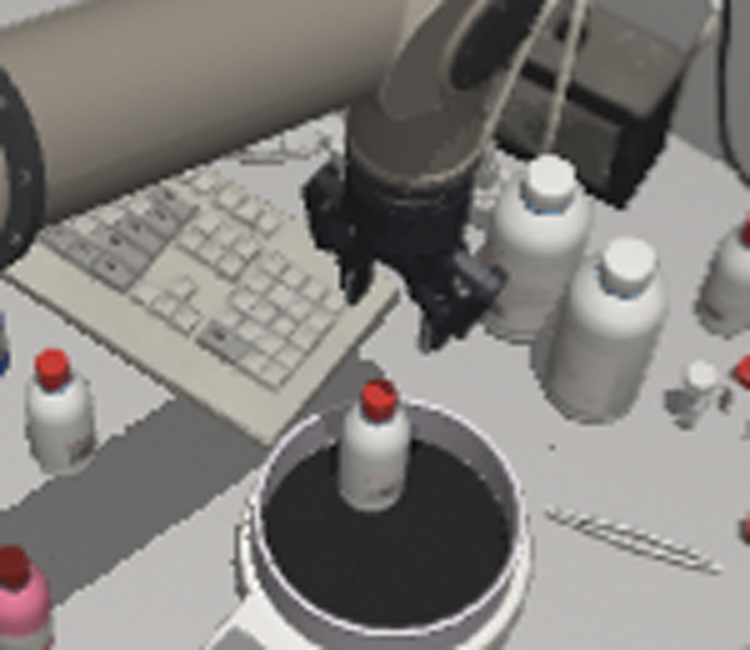

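```bash
python3 -m jog '[[[-2,0,4],0,-0.2],[[-4,0,9],0,-0.2],[[-6,0,14],0,-0.2],[[-8,1,18],0,-0.2],[[-9.7,1,21.5],0,-0.2],[[-9.7,1,21.5],0,-0.2],[[-9.7,5,21.5],0,-0.2],[[-9.7,10,21.5],0,-0.2],[[-9.7,12,21.5],0,-0.2],[[-9.7,12,21.5],0,-0.2]]'
python3 - <<'E'
from h import *
s=cam("side");crop(s,210,90,130,110,5,"pics/s12.png")
shift(.5722,.1455,.273,0.0)
E
```

```text
clock: 17.77
tcp_pos: [0.5701, 0.1453, 0.3028]
orientation: [-1.573, 0.004, 0.002]
contact_force: [-0.4, -0.3, 0.8]
grip_width: 0.0514
t 17.825 tcp [0.5708 0.1456 0.3043] yaw -0.0011 yaxis [-0.001 -0.001 -1.   ] w 0.0513 F [-0.   0.6  0.1]
shift [ 0.14  3.13 -0.  ] twist -0.001
```

View pics/s12.png

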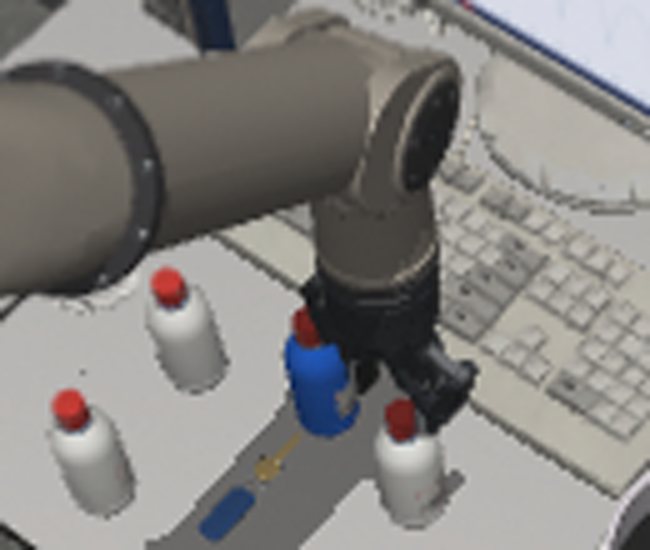

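```bash
python3 -m jog '[[[0.1,2,0],0,-0.2],[[0.1,3.1,0],0,-0.2],[[0.1,3.1,0],0,-0.2],[[0.1,3.1,0],0,0.2],[[0.1,3.1,0],0,0.4],[[0.1,3.1,0],0,0.6],[[0.1,3.1,0],0,0.8],[[0.1,3.1,0],0,1],[[0.1,3.1,0],0,1]]' 40
python3 - <<'E'
from h import *
shift(.668,-.140,.49,0.0)
E
```

```text
clock: 18.95
tcp_pos: [0.5722, 0.146, 0.2746]
orientation: [-1.571, -0.001, -0.002]
contact_force: [-0.5, -2.5, 6.0]
grip_width: 0.0235
t 18.95 tcp [0.5722 0.146  0.2746] yaw -0.0004 yaxis [ 0.002 -0.    -1.   ] w 0.0235 F [-0.5 -2.5  6. ]
shift [  9.63 -21.52 -28.6 ] twist -0.0
```

```bash
python3 -m jog '[[[0,-3,0],0,1],[[0,-8,0],0,1],[[0,-14,0],0,1],[[0.5,-19,-2],0,1],[[2,-21.5,-6],0,1],[[3.5,-21.5,-11],0,1],[[5.5,-21.5,-16],0,1],[[7.5,-21.5,-21],0,1],[[9,-21.5,-26],0,1],[[9.6,-21.5,-28.6],0,1]]'
python3 -m jog '[[[0,0,0],0,1],[[0,0,0],0,1],[[0,4,0],0,1],[[0,9,0],0,1],[[0,13,0],0,1],[[0,15,0],0,1],[[0,15,0],0,1],[[0,15,0],0,1]]'
python3 - <<'E'
from h import *
s=cam("side");crop(s,280,100,150,130,5,"pics/s13.png")
shift(.668,-.140,.3195,0.0)
E
```

```text
clock: 20.2
tcp_pos: [0.6676, -0.1428, 0.488]
orientation: [-1.572, 0.003, -0.002]
contact_force: [-0.7, 0.3, -1.1]
grip_width: 0.0234
clock: 21.2
tcp_pos: [0.6684, -0.1394, 0.3406]
orientation: [-1.571, -0.003, -0.002]
contact_force: [0.1, 0.8, -1.2]
grip_width: 0.0234
t 21.25 tcp [ 0.6684 -0.1395  0.3408] yaw 0.0004 yaxis [ 0.003 -0.    -1.   ] w 0.0234 F [-0.8  0.1 -0.3]
shift [-0.04  2.13 -0.04] twist 0.0
```

View pics/s13.png

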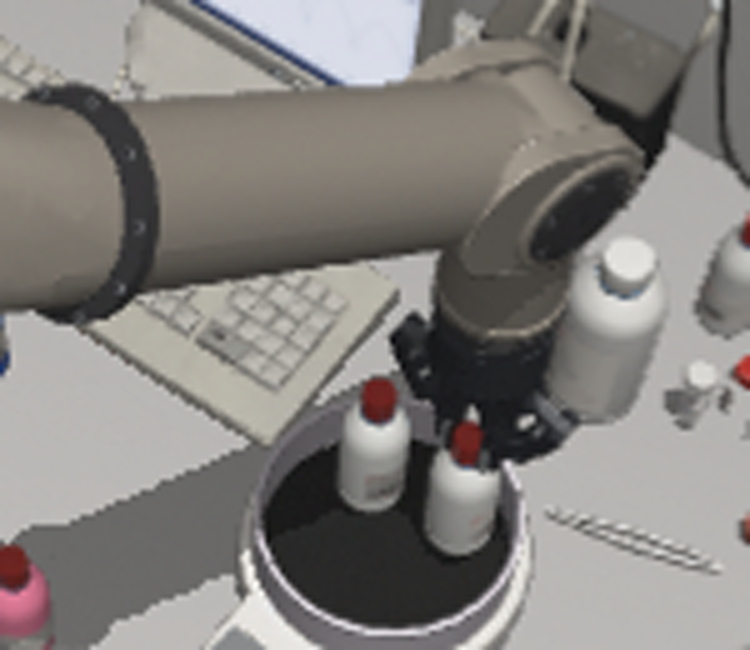

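```bash
python3 -m jog '[[[0,1.4,0],0,1],[[0,2.0,0],0,1],[[0,2.1,0],0,1],[[0,2.1,0],0,1],[[0,2.1,0],0,1]]'
python3 -m jog '[[[0,0,0],0,0.4],[[0,0,0],0,0.1],[[0,0,0],0,-0.2],[[0,0,0],0,-0.2],[[0,-2,0],0,-0.2],[[0,-6,0],0,-0.2],[[0,-11,0],0,-0.2],[[0,-11,0],0,-0.2]]'
python3 - <<'E'
from h import *
shift(.5532,.3532,.42,0.0)
E
```

```text
clock: 21.88
tcp_pos: [0.6681, -0.1404, 0.3196]
orientation: [-1.572, -0.002, -0.002]
contact_force: [-2.2, 0.1, 10.3]
grip_width: 0.0228
clock: 22.88
tcp_pos: [0.6686, -0.1405, 0.4343]
orientation: [-1.572, -0.008, -0.008]
contact_force: [-0.2, -0.4, 0.4]
grip_width: 0.0512
t 22.875 tcp [ 0.6686 -0.1405  0.4343] yaw -0.0003 yaxis [ 0.01  -0.001 -1.   ] w 0.0512 F [-0.2 -0.4  0.4]
shift [-11.57   1.24  49.36] twist -0.0
```

```bash
python3 -m jog '[[[-1,0,5],0,-0.2],[[-2,0,10],0,-0.2],[[-3.5,0,16],0,-0.2],[[-5,0,22],0,-0.2],[[-6.5,0,28],0,-0.2],[[-8,0,34],0,-0.2],[[-9,0,40],0,-0.2],[[-10.5,1,46],0,-0.2],[[-11.5,1,49.3],0,-0.2],[[-11.5,1,49.3],0,-0.2]]'
python3 - <<'E'
from h import *
t=cam("top"); s=cam("side");crop(s,280,100,150,130,5,"pics/s14.png")
T=[b for b in blobs(0,redmask(t["image"])) if b[0][0]<360 and 80<b[0][1]<245]
S=[b for b in blobs(0,redmask(s["image"])) if 200<b[0][0]<440 and b[0][1]<230]
for c,a in T: print("t",c.round(1),a,ray(t,c,.115).round(4))
for c,a in S: print("s",c.round(1),a,ray(s,c,.115).round(4))
shift(.5532,.3532,.31,0.0)
E
```

```text
clock: 24.12
tcp_pos: [0.5505, 0.3576, 0.4174]
orientation: [-1.57, -0.004, 0.006]
contact_force: [0.6, -0.2, 0.4]
grip_width: 0.0515
t [355.3  88.4] 18 [[ 0.9821 -0.1862  0.115 ]]
t [326.  165.1] 30 [[ 0.6836 -0.067   0.115 ]]
t [346.6 165.1] 32 [[ 0.6821 -0.1418  0.115 ]]
t [238.2 191.6] 28 [[0.5916 0.2489 0.115 ]]
t [208.4 202.9] 29 [[0.553  0.3536 0.115 ]]
t [289.3 234. ] 37 [[0.4365 0.0682 0.115 ]]
s [432.1 144.3] 22 [[ 0.9808 -0.1867  0.115 ]]
s [242.7 146.5] 26 [[0.5506 0.3536 0.115 ]]
s [271.3 153.9] 30 [[0.5903 0.2493 0.115 ]]
s [429.7 173.3] 24 [[ 0.8701 -0.2447  0.115 ]]
s [355.5 178.6] 33 [[ 0.6924 -0.0512  0.115 ]]
s [372.9 190.4] 34 [[ 0.6911 -0.1263  0.115 ]]
s [281.8 212. ] 35 [[0.4354 0.068  0.115 ]]
t 24.225 tcp [0.5526 0.3532 0.4178] yaw 0.0003 yaxis [ 0.    -0.001 -1.   ] w 0.051 F [ 0.8  0.1 -0. ]
shift [5.000e-02 1.078e+01 1.000e-02] twist 0.0
```

View pics/s14.png

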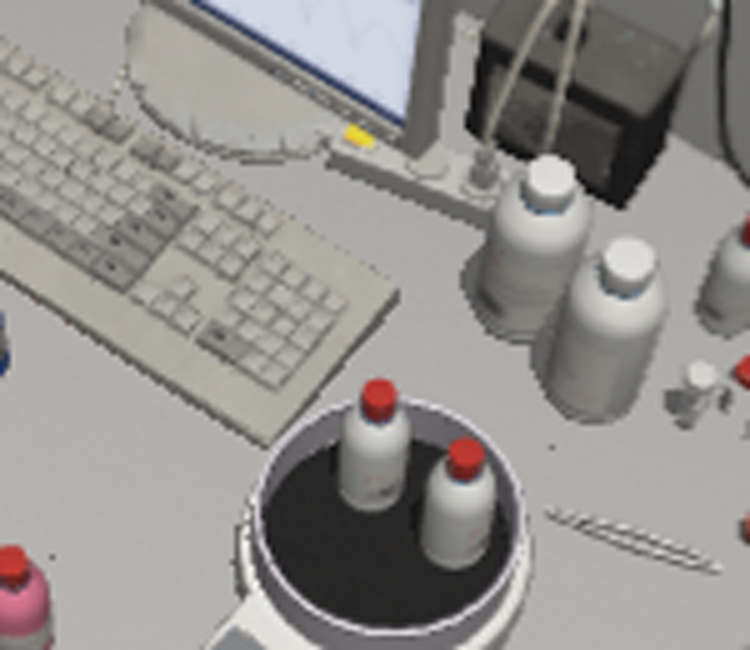

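Both bottles upright in bowl. Next A (0.552, 0.353).

```bash
python3 -m jog '[[[0,5,0],0,-0.2],[[0,10,0],0,-0.2],[[0,13,0],0,-0.2],[[0,14.3,0],0,-0.2],[[0,14.4,0],0,-0.2],[[0,14.4,0],0,0.2],[[0,14.4,0],0,0.5],[[0,14.4,0],0,0.8],[[0,14.4,0],0,1],[[0,14.4,0],0,1]]'
python3 - <<'E'
from h import *
s=cam("side");crop(s,200,70,130,110,5,"pics/s15.png")
shift(.597,-.069,.49,0.0)
E
```

```text
clock: 25.48
tcp_pos: [0.5533, 0.3534, 0.2754]
orientation: [-1.57, -0.002, -0.002]
contact_force: [-0.8, -2.5, 5.8]
grip_width: 0.0231
t 25.525 tcp [0.5533 0.3533 0.2754] yaw -0.0002 yaxis [ 0.002  0.001 -1.   ] w 0.0234 F [ 0.5 -2.4  6.7]
shift [  4.43 -21.5  -42.21] twist -0.0
```

View pics/s15.png

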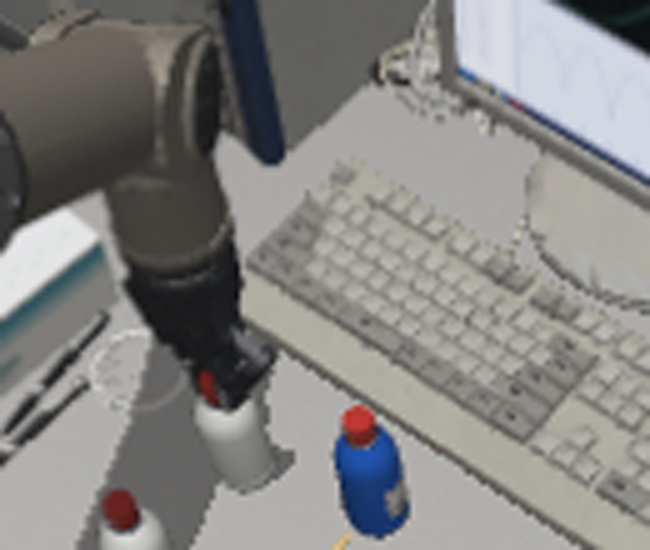

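```bash
python3 -m jog '[[[0,-3,0],0,1],[[0,-8,0],0,1],[[0,-14,0],0,1],[[0.3,-19,-2],0,1],[[0.8,-21.5,-7],0,1],[[1.3,-21.5,-13],0,1],[[2,-21.5,-19],0,1],[[2.6,-21.5,-25],0,1],[[3.2,-21.5,-31],0,1],[[4,-21.5,-37],0,1]]'
python3 -m jog '[[[0.4,0,-4],0,1],[[0.4,0,-5.2],0,1],[[0.4,0,-5.2],0,1],[[0.4,4,-5.2],0,1],[[0.4,9,-5.2],0,1],[[0.4,13,-5.2],0,1],[[0.4,15,-5.2],0,1],[[0.4,15,-5.2],0,1],[[0.4,15,-5.2],0,1]]'
python3 - <<'E'
from h import *
s=cam("side");crop(s,280,100,150,130,5,"pics/s16.png")
shift(.597,-.069,.3203,0.0)
E
```

```text
clock: 26.78
tcp_pos: [0.5923, -0.0182, 0.4891]
orientation: [-1.57, -0.001, -0.0]
contact_force: [1.0, 0.8, -1.2]
grip_width: 0.0232
clock: 27.9
tcp_pos: [0.5972, -0.0672, 0.3397]
orientation: [-1.57, -0.003, 0.0]
contact_force: [0.7, -0.5, -0.1]
grip_width: 0.0232
t 27.95 tcp [ 0.5973 -0.0676  0.3399] yaw 0.0015 yaxis [ 0.002  0.    -1.   ] w 0.0234 F [-0.1 -1.1 -0.5]
shift [-0.03  1.96 -0.14] twist 0.002
```

View pics/s16.png

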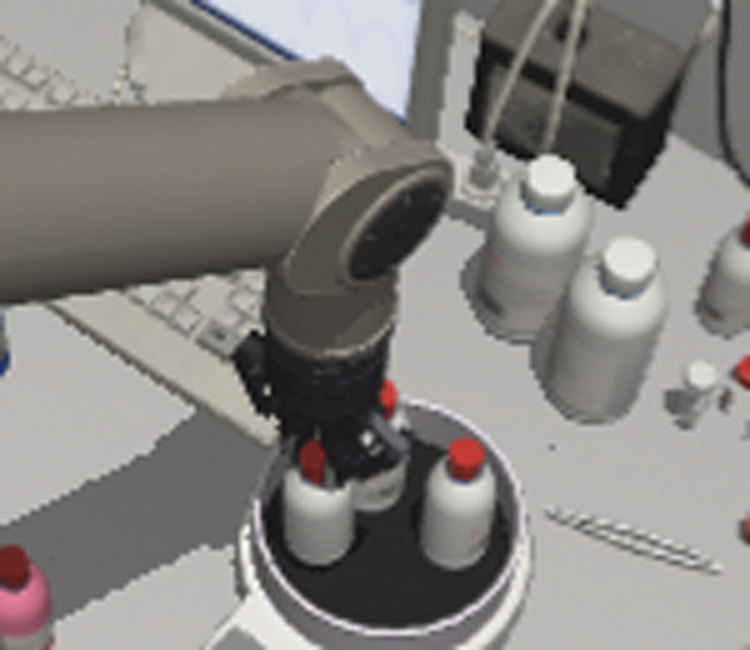

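```bash
python3 -m jog '[[[0,1.3,0],0,1],[[0,1.9,0],0,1],[[0,2.0,0],0,1],[[0,2.0,0],0,1],[[0,2.0,0],0,1]]'
python3 -m jog '[[[0,0,0],0,0.4],[[0,0,0],0,0.1],[[0,0,0],0,-0.2],[[0,0,0],0,-0.2],[[0,-2,0],0,-0.2],[[0,-6,0],0,-0.2],[[0,-11,0],0,-0.2],[[0,-11,0],0,-0.2]]'
python3 - <<'E'
from h import *
shift(.433,.337,.42,0.0)
E
```

```text
clock: 28.58
tcp_pos: [0.5972, -0.0695, 0.32]
orientation: [-1.571, -0.001, -0.002]
contact_force: [-2.3, -1.2, 9.8]
grip_width: 0.0231
clock: 29.58
tcp_pos: [0.5977, -0.0691, 0.4328]
orientation: [-1.571, -0.006, -0.006]
contact_force: [-0.3, -0.3, 0.1]
grip_width: 0.0509
t 29.575 tcp [ 0.5977 -0.0691  0.4328] yaw -0.0001 yaxis [ 0.008  0.    -1.   ] w 0.0509 F [-0.3 -0.3  0.1]
shift [-16.48   1.16  40.6 ] twist -0.0
```

```bash
python3 -m jog '[[[-2,0,5],0,-0.2],[[-4,0,10],0,-0.2],[[-6,0,15],0,-0.2],[[-8,0,20],0,-0.2],[[-10,0,25],0,-0.2],[[-12,0,30],0,-0.2],[[-14,0,35],0,-0.2],[[-16,1,39],0,-0.2],[[-16.5,1,40.6],0,-0.2],[[-16.5,1,40.6],0,-0.2]]'
python3 - <<'E'
from h import *
t=cam("top"); s=cam("side");crop(s,280,100,150,130,5,"pics/s17.png")
T=[b for b in blobs(0,redmask(t["image"])) if b[0][0]<250 and 80<b[0][1]<245]
S=[b for b in blobs(0,redmask(s["image"])) if 200<b[0][0]<260 and b[0][1]<230]
for c,a in T: print("t",c.round(1),a,ray(t,c,.115).round(4))
for c,a in S: print("s",c.round(1),a,ray(s,c,.115).round(4))
shift(.433,.337,.275,0.0)
E
```

```text
clock: 30.82
tcp_pos: [0.4313, 0.338, 0.418]
orientation: [-1.572, -0.001, 0.002]
contact_force: [0.3, -0.2, -0.2]
grip_width: 0.0515
t [238.1 191.6] 29 [[0.5917 0.2493 0.115 ]]
t 30.925 tcp [0.4326 0.3359 0.4185] yaw -0.0022 yaxis [ 0.    -0.001 -1.   ] w 0.0511 F [ 0.5 -0.2  0.6]
shift [ 0.04 14.35  0.13] twist -0.002
```

View pics/s17.png

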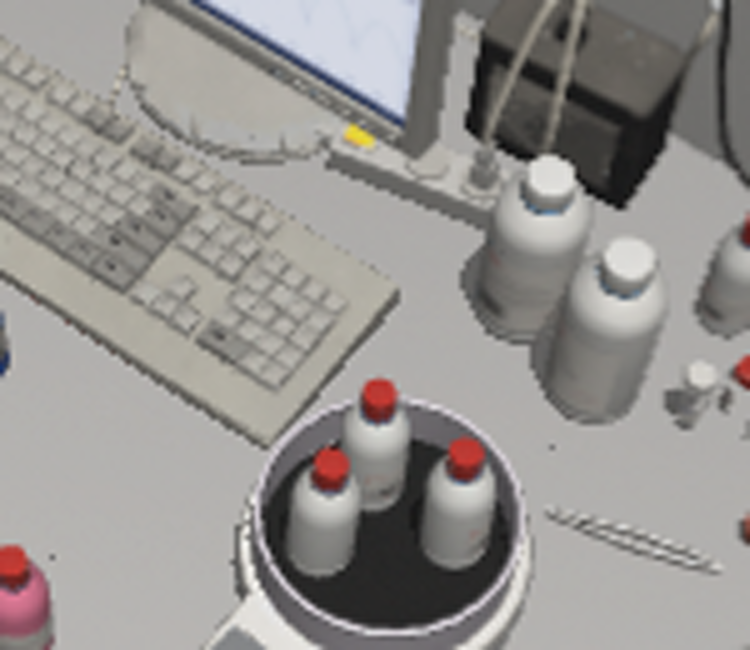

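Three stand upright. Now B.

```bash
python3 -m jog '[[[0,5,0],0,-0.2],[[0,10,0],0,-0.2],[[0,13,0],0,-0.2],[[0,14.3,0],0,-0.2],[[0,14.3,0],0,-0.2],[[0,14.3,0],0,0.2],[[0,14.3,0],0,0.5],[[0,14.3,0],0,0.8],[[0,14.3,0],0,1],[[0,14.3,0],0,1]]'
python3 - <<'E'
from h import *
s=cam("side");crop(s,180,90,130,110,5,"pics/s18.png")
shift(.597,-.140,.49,0.0)
E
```

```text
clock: 32.17
tcp_pos: [0.4323, 0.3372, 0.2771]
orientation: [-1.57, -0.001, -0.002]
contact_force: [-0.1, -2.3, 6.3]
grip_width: 0.0232
t 32.225 tcp [0.4323 0.3373 0.2771] yaw -0.0003 yaxis [ 0.002  0.001 -1.   ] w 0.0234 F [ 0.1 -3.3  7. ]
shift [ 16.52 -21.31 -47.7 ] twist -0.0
```

View pics/s18.png

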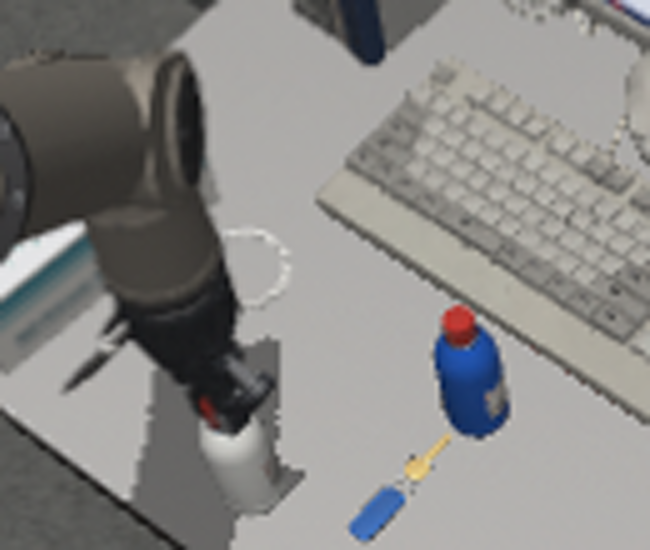

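```bash
python3 -m jog '[[[0,-3,0],0,1],[[0,-8,0],0,1],[[0,-14,0],0,1],[[1,-19,-2],0,1],[[3,-21.3,-7],0,1],[[5,-21.3,-13],0,1],[[7,-21.3,-19],0,1],[[9,-21.3,-25],0,1],[[11,-21.3,-31],0,1],[[13,-21.3,-37],0,1]]'
python3 -m jog '[[[1.5,0,-5],0,1],[[3,0,-9],0,1],[[3.5,0,-10.7],0,1],[[3.5,0,-10.7],0,1],[[3.5,0,-10.7],0,1],[[3.5,5,-10.7],0,1],[[3.5,10,-10.7],0,1],[[3.5,14,-10.7],0,1],[[3.5,15,-10.7],0,1],[[3.5,15,-10.7],0,1]]'
python3 - <<'E'
from h import *
s=cam("side");crop(s,280,100,150,130,5,"pics/s19.png")
shift(.597,-.140,.322,0.0)
E
```

```text
clock: 33.48
tcp_pos: [0.5605, -0.0308, 0.4893]
orientation: [-1.57, -0.002, -0.0]
contact_force: [0.9, 0.3, 0.4]
grip_width: 0.0233
clock: 34.72
tcp_pos: [0.5958, -0.1349, 0.3392]
orientation: [-1.57, -0.001, 0.001]
contact_force: [0.0, -0.3, -1.1]
grip_width: 0.0237
t 34.775 tcp [ 0.5961 -0.1354  0.3401] yaw 0.0012 yaxis [ 0.002  0.    -1.   ] w 0.023 F [-0.2 -0.5 -1.5]
shift [ 0.08  1.81 -0.46] twist 0.001
```

View pics/s19.png

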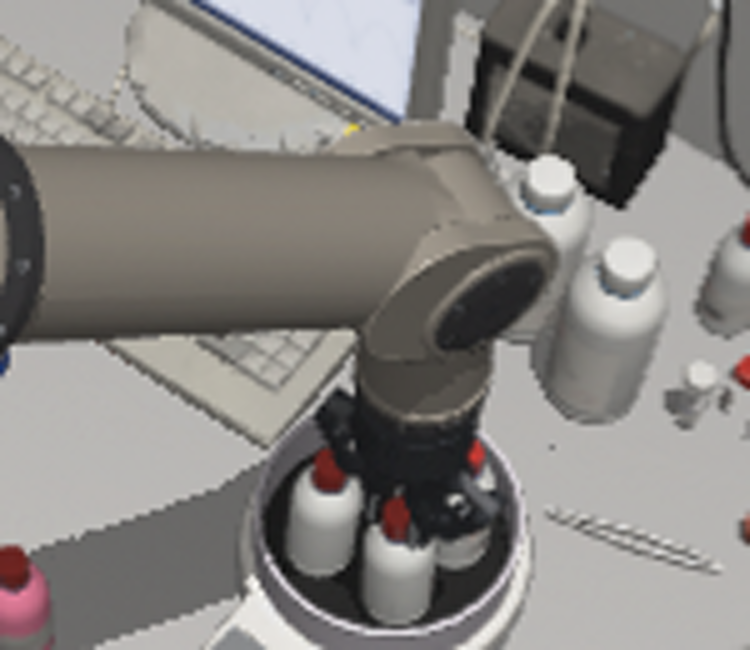

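```bash
python3 -m jog '[[[0,0,0],0,1],[[0,0,0],0,1]]'
python3 -c "
from h import *
shift(.597,-.140,.322,0.0)"
```

```text
clock: 35.02
tcp_pos: [0.5958, -0.136, 0.3399]
orientation: [-1.571, -0.002, -0.002]
contact_force: [0.2, 0.8, -1.9]
grip_width: 0.0228
t 35.025 tcp [ 0.5958 -0.136   0.3399] yaw 0.0002 yaxis [ 0.002  0.    -1.   ] w 0.0228 F [ 0.2  0.8 -1.9]
shift [ 0.11  1.79 -0.4 ] twist 0.0
```

```bash
python3 -m jog '[[[0.1,0.8,-0.4],0,1],[[0.1,1.5,-0.4],0,1],[[0.1,1.8,-0.4],0,1],[[0.1,1.9,-0.4],0,1],[[0.1,1.9,-0.4],0,1],[[0.1,1.9,-0.4],0,1]]'
python3 -m jog '[[[0,0,0],0,0.4],[[0,0,0],0,0.1],[[0,0,0],0,-0.2],[[0,0,0],0,-0.2],[[0,-2,0],0,-0.2],[[0,-6,0],0,-0.2],[[0,-11,0],0,-0.2],[[0,-13,0],0,-0.2]]'
python3 - <<'E'
from h import *
shift(.456,-.386,.45,0.0)
s=cam("side");crop(s,280,100,150,130,5,"pics/s20.png")
E
```

```text
clock: 35.78
tcp_pos: [0.5971, -0.1416, 0.3218]
orientation: [-1.572, -0.002, -0.004]
contact_force: [-3.0, -1.7, 14.1]
grip_width: 0.0231
clock: 36.78
tcp_pos: [0.5968, -0.1407, 0.4544]
orientation: [-1.571, -0.004, -0.005]
contact_force: [0.3, -0.4, -1.7]
grip_width: 0.0511
t 36.775 tcp [ 0.5968 -0.1407  0.4544] yaw -0.0005 yaxis [ 0.006 -0.001 -1.   ] w 0.0511 F [ 0.3 -0.4 -1.7]
shift [-14.07   0.38 -24.54] twist -0.001
```

View pics/s20.png

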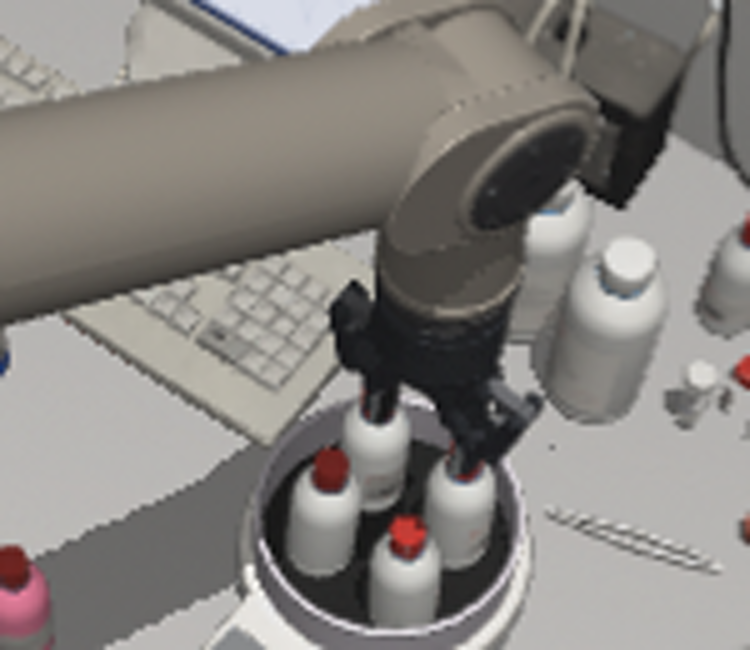

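Run:
```python
from h import *
s=cam("side");crop(s,320,220,160,120,5,"pics/s21.png");t=cam("top");crop(t,360,170,120,100,6,"pics/t21.png")
```

```text
(no output)
```

View pics/s21.png

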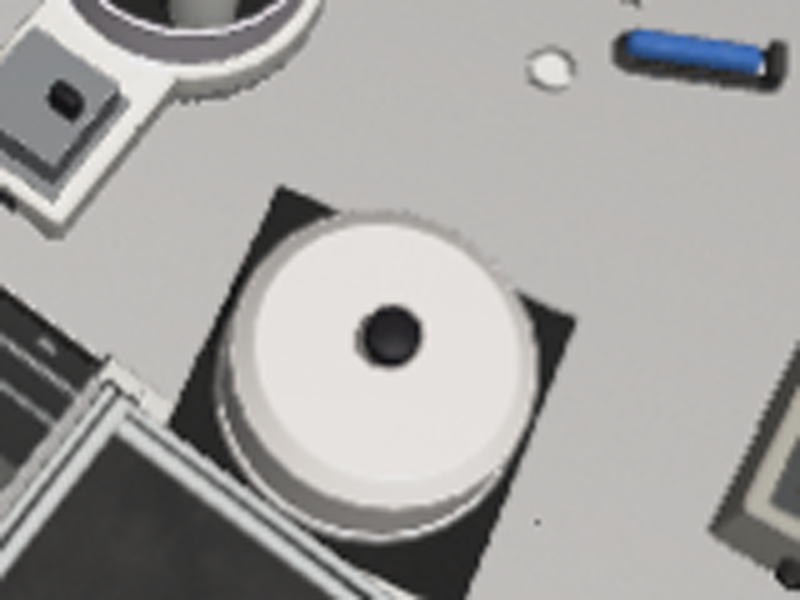

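View pics/t21.png

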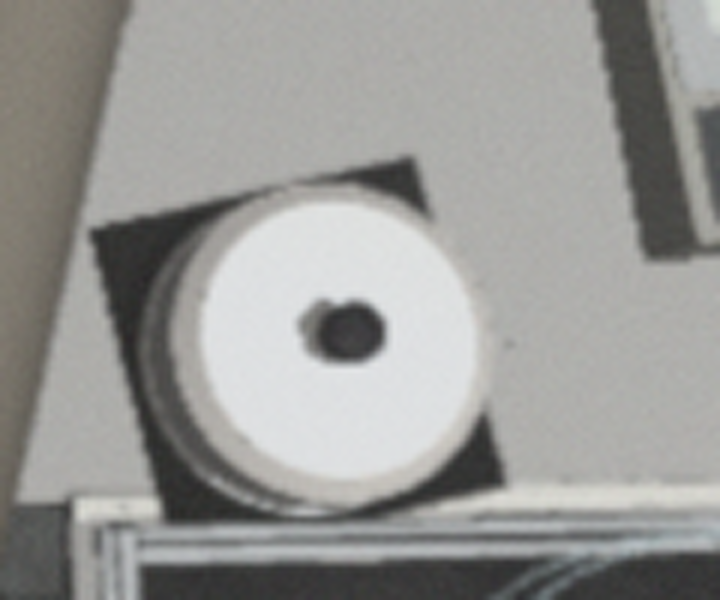

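```bash
cat >> h.py <<'E'
def knob(f,u,v,z):
    g=f["image"][v-14:v+14,u-14:u+14].max(2)<75
    B=max(blobs(0,g),key=lambda b:b[1]); c=B[0]+[u-14,v-14]; return c.round(1),B[1],ray(f,c,z)[0].round(4)
E
python3 - <<'E'
from h import *
import pickle
fs=pickle.load(open("bowl.pkl","rb"))
for f in (fs[0],cam("top")): print(knob(f,418,225,.122))
for f in (fs[1],cam("side")): print(knob(f,398,287,.122))
E
```

```text
(array([417.8, 224.9]), np.int32(65), array([ 0.4581, -0.3831,  0.122 ]))
(array([417.7, 225. ]), np.int32(67), array([ 0.4576, -0.383 ,  0.122 ]))
(array([397.8, 287. ]), np.int32(102), array([ 0.4559, -0.3848,  0.122 ]))
(array([397.8, 287. ]), np.int32(102), array([ 0.4559, -0.3848,  0.122 ]))
```

```bash
python3 -m jog '[[[-2.5,0,-4.5],0,-0.5],[[-5,0,-9],0,-1],[[-8,0,-14],0,-1],[[-11,0,-19],0,-1],[[-13.5,0,-23],0,-1],[[-14.1,0,-24.5],0,-1],[[-14.1,4,-24.5],0,-1],[[-14.1,9,-24.5],0,-1],[[-14.1,12,-24.5],0,-1],[[-14.1,12,-24.5],0,-1]]'
python3 - <<'E'
from h import *
shift(.456,-.386,.282,0.0)
s=cam("side");print(knob(s,398,287,.122));crop(s,320,200,160,140,5,"pics/s22.png")
E
```

```text
clock: 38.28
tcp_pos: [0.4554, -0.3833, 0.3265]
orientation: [-1.567, 0.003, 0.006]
contact_force: [-0.3, -1.3, -0.1]
grip_width: 0.0856
t 38.275 tcp [ 0.4554 -0.3833  0.3265] yaw 0.0015 yaxis [-0.006  0.004 -1.   ] w 0.0856 F [-0.3 -1.3 -0.1]
shift [ 0.08  4.45 -0.29] twist 0.001
(array([400.7, 281.4]), np.int32(296), array([ 0.4763, -0.3822,  0.122 ]))
```

View pics/s22.png

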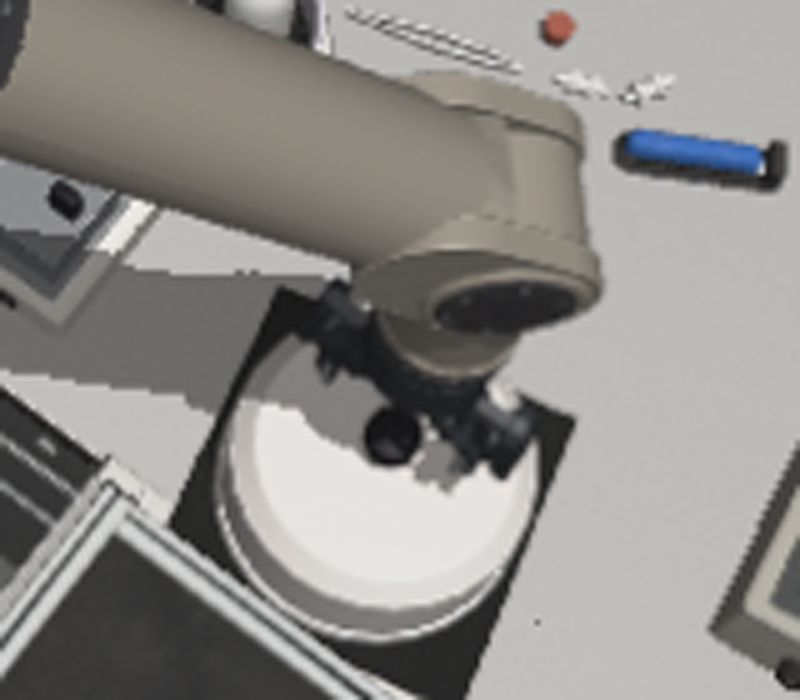

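```bash
python3 -m jog '[[[0,0,0],0,-1],[[0,0,0],0,-1]]'
python3 -c "
from h import *
shift(.456,-.386,.282,0.0)"
```

```text
clock: 38.58
tcp_pos: [0.456, -0.3852, 0.331]
orientation: [-1.572, -0.002, -0.001]
contact_force: [0.8, 0.0, -0.6]
grip_width: 0.0853
t 38.575 tcp [ 0.456  -0.3852  0.331 ] yaw 0.0004 yaxis [ 0.002 -0.001 -1.   ] w 0.0853 F [ 0.8  0.  -0.6]
shift [-0.01  4.9  -0.07] twist 0.0
```

```bash
python3 -m jog '[[[0,2.5,-0.1],0,-1],[[0,4.4,-0.1],0,-1],[[0,4.9,-0.1],0,-1],[[0,4.9,-0.1],0,-0.2],[[0,4.9,-0.1],0,0.2],[[0,4.9,-0.1],0,0.5],[[0,4.9,-0.1],0,1],[[0,4.9,-0.1],0,1],[[0,4.9,-0.1],0,1],[[0,4.9,-0.1],0,1]]' 60
python3 -c "
from h import *
shift(.456,-.386,.49,0.0)"
```

```text
clock: 39.83
tcp_pos: [0.4557, -0.3862, 0.2816]
orientation: [-1.571, -0.001, -0.001]
contact_force: [-1.1, 0.2, 5.9]
grip_width: 0.0339
t 39.825 tcp [ 0.4557 -0.3862  0.2816] yaw -0.0 yaxis [ 0.001 -0.    -1.   ] w 0.0339 F [-1.1  0.2  5.9]
shift [ 6.000e-02 -2.084e+01  1.000e-02] twist -0.0
```

```bash
python3 -m jog '[[[0,-3,0],0,1],[[0,-8,0],0,1],[[0,-14,0],0,1],[[0,-19,0],0,1],[[0,-22,0],0,1],[[0,-22,0],0,1],[[0,-22,0],0,1]]'
python3 -c "
from h import *
shift(.6325,-.1038,.50,0.0)"
```

```text
clock: 40.7
tcp_pos: [0.4553, -0.3854, 0.4989]
orientation: [-1.569, 0.001, 0.002]
contact_force: [-0.6, 0.2, -2.4]
grip_width: 0.0341
t 40.7 tcp [ 0.4553 -0.3854  0.4989] yaw 0.0004 yaxis [-0.002  0.002 -1.   ] w 0.0341 F [-0.6  0.2 -2.4]
shift [17.73 -0.1  28.16] twist 0.0
```

```bash
python3 -m jog '[[[2,0,3],0,1],[[4.5,0,7],0,1],[[7.5,0,12],0,1],[[10.5,0,17],0,1],[[13.5,0,22],0,1],[[16,0,26],0,1],[[17.7,0,28.2],0,1],[[17.7,0,28.2],0,1],[[17.7,0,28.2],0,1],[[17.7,0,28.2],0,1]]'
python3 - <<'E'
from h import *
s=cam("side");crop(s,260,70,180,160,4,"pics/s23.png")
shift(.6325,-.1038,.44,0.0)
E
```

```text
clock: 41.95
tcp_pos: [0.6317, -0.1061, 0.5006]
orientation: [-1.571, 0.003, -0.002]
contact_force: [0.2, -0.7, -2.0]
grip_width: 0.0342
t 42.0 tcp [ 0.6318 -0.1058  0.5007] yaw -0.0027 yaxis [-0. -0. -1.] w 0.0342 F [-0.   0.2 -2.3]
shift [0.07 6.07 0.2 ] twist -0.003
```

View pics/s23.png

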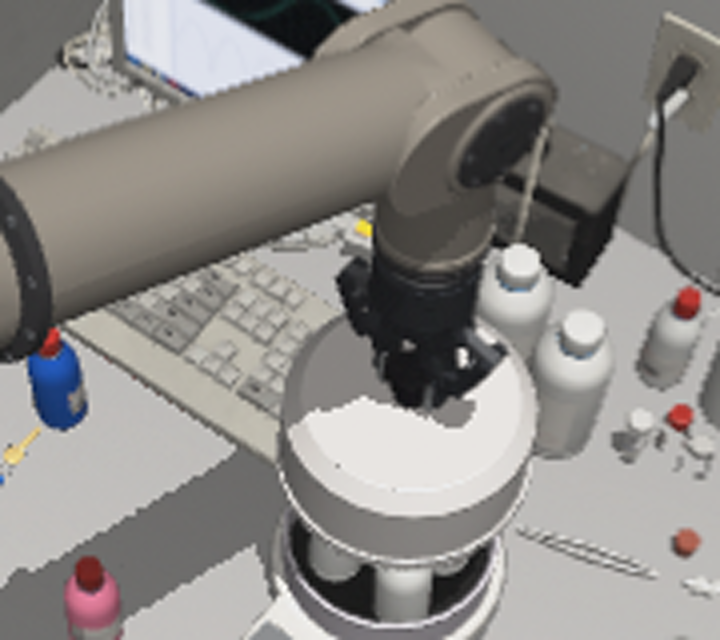

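```bash
python3 -m jog '[[[0,0,0],0,1],[[0,0,0],0,1]]'; python3 -c "
from h import *
shift(.6325,-.1038,.385,0.0)"
```

```text
clock: 42.25
tcp_pos: [0.6323, -0.1043, 0.5008]
orientation: [-1.571, 0.0, -0.0]
contact_force: [-0.0, 0.7, -2.8]
grip_width: 0.0341
t 42.25 tcp [ 0.6323 -0.1043  0.5008] yaw -0.0003 yaxis [ 0.  0. -1.] w 0.0341 F [-0.   0.7 -2.8]
shift [ 0.02 11.58  0.05] twist -0.0
```

```bash
python3 -m jog '[[[0,2,0],0,1],[[0,4,0],0,1],[[0,6,0],0,1],[[0,8,0],0,1],[[0,10,0],0,1],[[0,11.4,0],0,1],[[0,11.6,0],0,1],[[0,11.6,0],0,1],[[0,11.6,0],0,1]]'
python3 - <<'E'
from h import *
s=cam("side");crop(s,290,130,130,120,6,"pics/s24.png")
shift(.6325,-.1038,.3635,0.0)
E
```

```text
clock: 43.38
tcp_pos: [0.6327, -0.1041, 0.3855]
orientation: [-1.571, -0.001, -0.001]
contact_force: [-0.6, -0.6, -2.4]
grip_width: 0.0343
t 43.425 tcp [ 0.6327 -0.104   0.3854] yaw 0.0001 yaxis [ 0.001  0.    -1.   ] w 0.0341 F [ 0.3 -0.4 -3. ]
shift [-0.02  2.19  0.02] twist 0.0
```

View pics/s24.png

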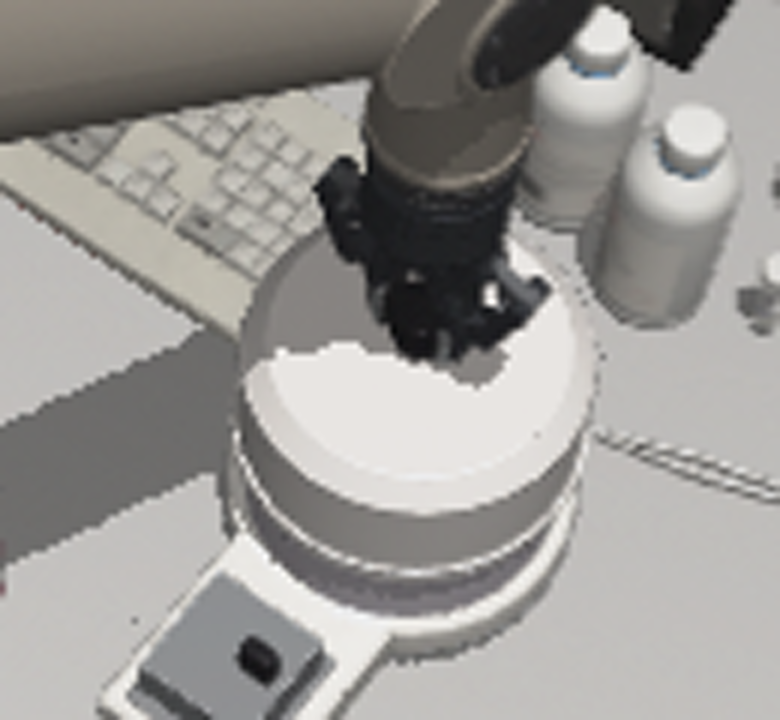

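Lower gently, checking force at rim height and at seat.

```bash
python3 -m jog '[[[0,0.8,0],0,1],[[0,1.3,0],0,1],[[0,1.6,0],0,1],[[0,1.6,0],0,1]]'; python3 -m jog '[[[0,0.3,0],0,1],[[0,0.6,0],0,1],[[0,0.6,0],0,1],[[0,0.6,0],0,1]]'
```

```text
clock: 43.92
tcp_pos: [0.6324, -0.1039, 0.3682]
orientation: [-1.571, 0.0, 0.001]
contact_force: [0.1, 0.8, -2.0]
grip_width: 0.0341
clock: 44.42
tcp_pos: [0.6325, -0.104, 0.3637]
orientation: [-1.57, -0.001, -0.001]
contact_force: [-3.7, 1.3, 6.1]
grip_width: 0.0343
```

```bash
python3 -m jog '[[[0,0.1,0],0,1],[[0,0.1,0],0,0.5],[[0,0,0],0,0],[[0,0,0],0,-0.5],[[0,0,0],0,-1],[[0,0,0],0,-1],[[0,-4,0],0,-1],[[0,-8,0],0,-1],[[0,-12,0],0,-1],[[0,-12,0],0,-1]]'
python3 - <<'E'
from h import *
shift(.455,.1,.46,0.0)
E
```

```text
clock: 45.68
tcp_pos: [0.6331, -0.1046, 0.4862]
orientation: [-1.571, -0.005, -0.005]
contact_force: [-0.1, 0.2, 0.1]
grip_width: 0.0856
t 45.675 tcp [ 0.6331 -0.1046  0.4862] yaw -0.0001 yaxis [ 0.007 -0.    -1.   ] w 0.0856 F [-0.1  0.2  0.1]
shift [-17.83   2.5   20.46] twist -0.0
```

```bash
python3 -m jog '[[[-4,0,4.5],0,-1],[[-8,0,9],0,-1],[[-12,0,13],0,-1],[[-16,0,17],0,-1],[[-17.8,0,21],0,-0.5],[[-17.8,0,24],0,0.2],[[-17.8,0,24],0,0.3],[[-17.8,0,24],0,0.3]]'
python3 - <<'E'
from h import *
t=cam("top"); s=cam("side")
import pickle; pickle.dump((t,s),open("lid.pkl","wb"))
crop(t,290,140,110,110,6,"pics/t25.png"); crop(s,290,150,130,120,6,"pics/s25.png")
print(knob(t,338,172,.203),knob(s,360,187,.203)); print(get_obs()["joints"].round(3))
shift(.467,-.1245,.42,-np.pi/2)
E
```

```text
clock: 46.68
tcp_pos: [0.4544, 0.1353, 0.4819]
orientation: [-1.572, 0.001, 0.0]
contact_force: [1.1, -0.5, 0.4]
grip_width: 0.0299
(array([337.8, 171.5]), np.int32(70), array([ 0.6351, -0.1018,  0.203 ])) (array([359.3, 186.1]), np.int32(108), array([ 0.6321, -0.1038,  0.203 ]))
[-0.806  0.056  0.409  1.94  -0.024  1.151  1.181]
t 46.775 tcp [0.4546 0.1348 0.4822] yaw -0.0019 yaxis [-0.001 -0.001 -1.   ] w 0.0298 F [-0.6 -0.4 -0.2]
shift [  1.29   6.24 -25.93] twist 1.569
```

View pics/s25.png

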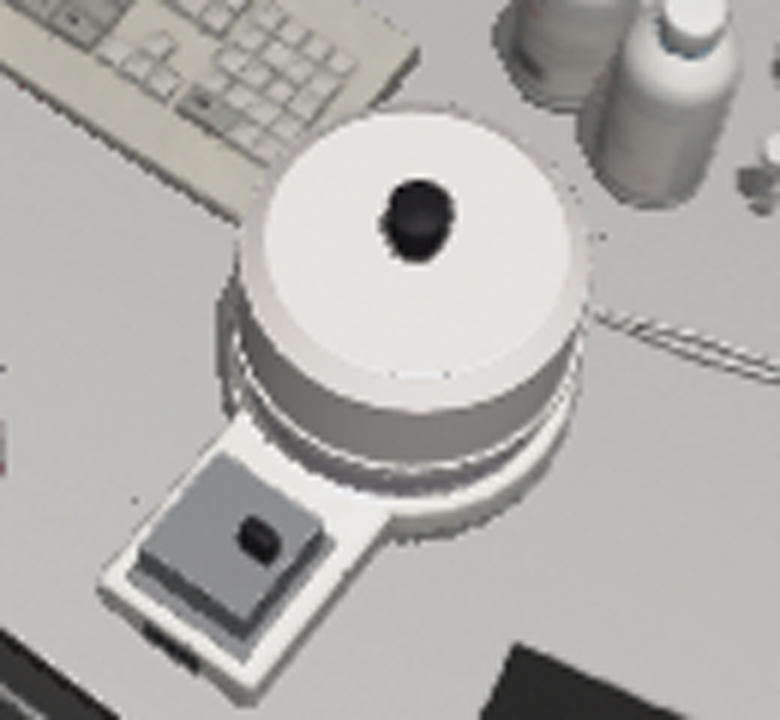

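View pics/t25.png

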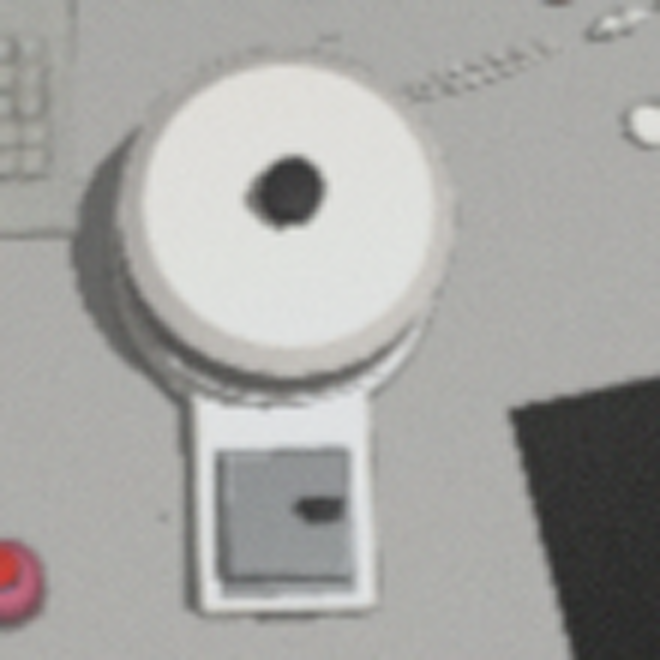

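```bash
python3 -m jog '[[[0,0,-3],0.18,0.3],[[0,0,-6],0.36,0.3],[[0,0,-9],0.54,0.3],[[0,0,-12],0.72,0.3],[[0,0,-15],0.9,0.3],[[0.5,0,-18],1.08,0.3],[[1,2,-21],1.26,0.3],[[1.3,4,-24],1.44,0.3],[[1.3,6,-25.9],1.57,0.3],[[1.3,6,-25.9],1.57,0.3]]' 25
python3 - <<'E'
from h import *
import pickle
t,s=pickle.load(open("lid.pkl","rb"))
for z in(.098,.1055): print(z,ray(t,(343.3,224.8),z),ray(s,(333.3,240),z))
ex=np.array([np.cos(.012),np.sin(.012),0]);ey=np.array([-ex[1],ex[0],0])
c=np.array([.6325,-.1045,0])
fp=c-.166*ex-.018*ey
P=[fp+a*.006*ex+b*.011*ey+[0,0,.1135] for a in(-1,1) for b in(-1,1)]; 
print("fin",fp,"hinge",c-.166*ex+.038*ey,"btn",c-.166*ex)
for n,f in(("t",t),("s",s)):
    im=cv2.resize(f["image"],None,fx=8,fy=8,interpolation=cv2.INTER_CUBIC)
    def box(x0,x1,y0,y1,z,col):
        q=np.array([c+x*ex+y*ey+[0,0,z] for x,y in((x0,y0),(x1,y0),(x1,y1),(x0,y1))])
        cv2.polylines(im,[np.int32(proj(f,q)*8+3.5)],True,col,1)
    box(-.172,-.160,-.029,-.007,.1135,(0,255,0));box(-.203,-.129,-.036,.038,.0835,(0,0,255));box(-.222,-.1,-.056,.056,.045,(255,0,0))
    u,v=(315,205) if n=="t" else (300,215)
    cv2.imwrite(f"pics/ov{n}.png",im[v*8:(v+60)*8,u*8:(u+60)*8])
o=np.hstack([cv2.imread("pics/ovt.png"),cv2.imread("pics/ovs.png")]); cv2.imwrite("pics/ov.png",cv2.resize(o,(800,400)))
shift(fp[0],fp[1],.35,-np.pi/2)
E
```

```text
clock: 48.02
tcp_pos: [0.4664, -0.1249, 0.4215]
orientation: [-1.211, 1.213, -1.211]
contact_force: [-0.1, -0.2, -0.7]
grip_width: 0.0298
0.098 [[ 0.46680862 -0.12341804  0.098     ]] [[ 0.46660433 -0.12647581  0.098     ]]
0.1055 [[ 0.4659357 -0.1227432  0.1055   ]] [[ 0.46404171 -0.12828211  0.1055    ]]
fin [ 0.46672795 -0.12449066  0.        ] hinge [ 0.46605596 -0.06849469  0.        ] btn [ 0.46651195 -0.10649195  0.        ]
t 48.025 tcp [ 0.4664 -0.1249  0.4215] yaw -1.5739 yaxis [-0.003 -0.001 -1.   ] w 0.0298 F [-0.1 -0.2 -0.7]
shift [-0.05  7.15  0.05] twist -0.003
```

View pics/ov.png

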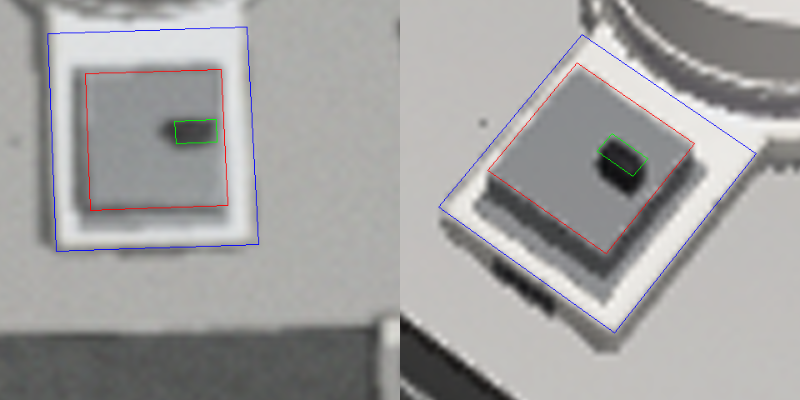

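```bash
python3 -m jog '[[[0,4,0],-0.015,0.3],[[0,8,0],-0.015,0.3],[[0,11,0],-0.015,0.3],[[0,12.5,0],-0.015,0.3],[[0,12.5,0],-0.015,0.3]]'
python3 - <<'E'
from h import *
s=cam("side");crop(s,270,160,130,120,6,"pics/s26.png")
shift(.4667,-.1245,.2665,-np.pi/2+.012)
E
```

```text
clock: 48.65
tcp_pos: [0.4676, -0.1227, 0.2976]
orientation: [-1.218, 1.197, -1.196]
contact_force: [-0.2, 0.8, -0.0]
grip_width: 0.03
t 48.7 tcp [ 0.4679 -0.1229  0.2983] yaw -1.5539 yaxis [ 0.001  0.    -1.   ] w 0.0299 F [ 0.5  0.5 -0.3]
shift [ 0.16  3.18 -0.13] twist 0.005
```

View pics/s26.png

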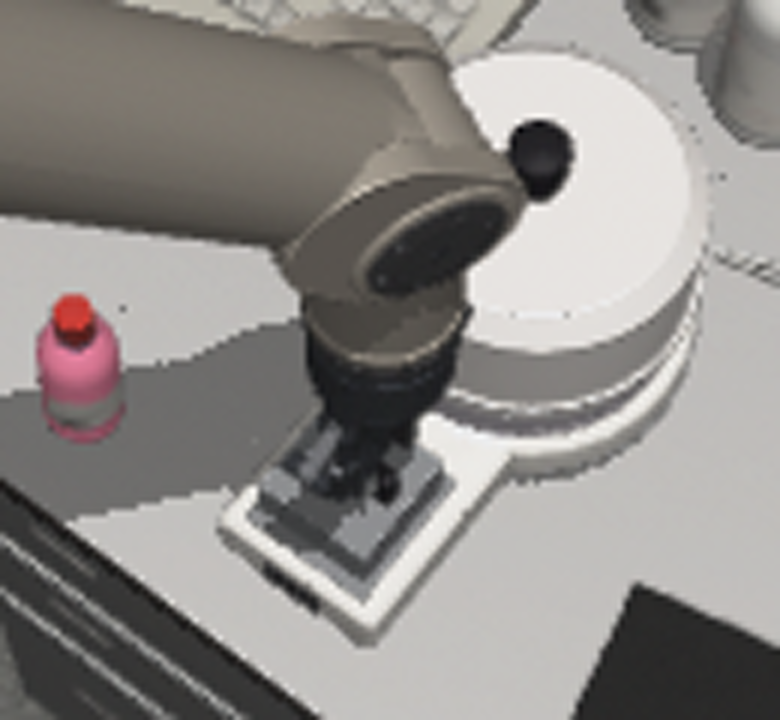

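```bash
python3 -m jog '[[[0,0,0],0,0.3],[[0,0,0],0,0.3]]'; python3 -c "
from h import *
shift(.4667,-.1245,.2665,-np.pi/2+.012)"
```

```text
clock: 48.95
tcp_pos: [0.4678, -0.123, 0.2985]
orientation: [-1.215, 1.196, -1.198]
contact_force: [0.2, -0.3, -1.2]
grip_width: 0.0298
t 48.95 tcp [ 0.4678 -0.123   0.2985] yaw -1.5545 yaxis [ 0.002  0.    -1.   ] w 0.0298 F [ 0.2 -0.3 -1.2]
shift [ 0.15  3.2  -0.12] twist 0.004
```

```bash
python3 -m jog '[[[0.1,1.5,-0.1],0,0.3],[[0.1,2.8,-0.1],0,0.3],[[0.1,3.2,-0.1],0,0.3],[[0.1,3.2,-0.1],0,0.3]]'; python3 -m jog '[[[0,0,0],0,0.5],[[0,0,0],0,0.6],[[0,0,0],0,0.8],[[0,0,0],0,1],[[0,0,0],0,1]]' 20
```

```text
clock: 49.45
tcp_pos: [0.4663, -0.124, 0.265]
orientation: [-1.218, 1.199, -1.197]
contact_force: [-0.1, 0.9, -0.1]
grip_width: 0.0298
clock: 50.08
tcp_pos: [0.4672, -0.124, 0.266]
orientation: [-1.215, 1.196, -1.199]
contact_force: [4.0, -0.5, -0.1]
grip_width: 0.0111
```

Run:
```python
from h import *
s=cam("side");crop(s,270,160,130,120,6,"pics/s27.png")
hy,hz=-.0685,.048
o,p,M=st(); y0,z0=p[1],p[2]
r=np.hypot(.056,.0575);a0=np.arctan2(.0575,-.056)
for th in np.arange(0,1.46,.1):
    a=a0-th; print(round(th,2),"dy",round(100*(r*np.cos(a)+.056),2),"dz",round(100*(r*np.sin(a)-.0575),2))
shift(*p)
```

```text
0.0 dy 0.0 dz 0.0
0.1 dy 0.6 dz 0.53
0.2 dy 1.25 dz 1.0
0.3 dy 1.95 dz 1.4
0.4 dy 2.68 dz 1.73
0.5 dy 3.44 dz 1.98
0.6 dy 4.22 dz 2.16
0.7 dy 5.02 dz 2.26
0.8 dy 5.82 dz 2.27
0.9 dy 6.62 dz 2.21
1.0 dy 7.41 dz 2.07
1.1 dy 8.18 dz 1.85
1.2 dy 8.93 dz 1.55
1.3 dy 9.64 dz 1.18
1.4 dy 10.31 dz 0.75
t 50.125 tcp [ 0.4672 -0.124   0.266 ] yaw -1.5548 yaxis [ 0.002 -0.    -1.   ] w 0.0117 F [4.4 0.3 1.9]
shift [0. 0. 0.] twist 0
```

View pics/s27.png

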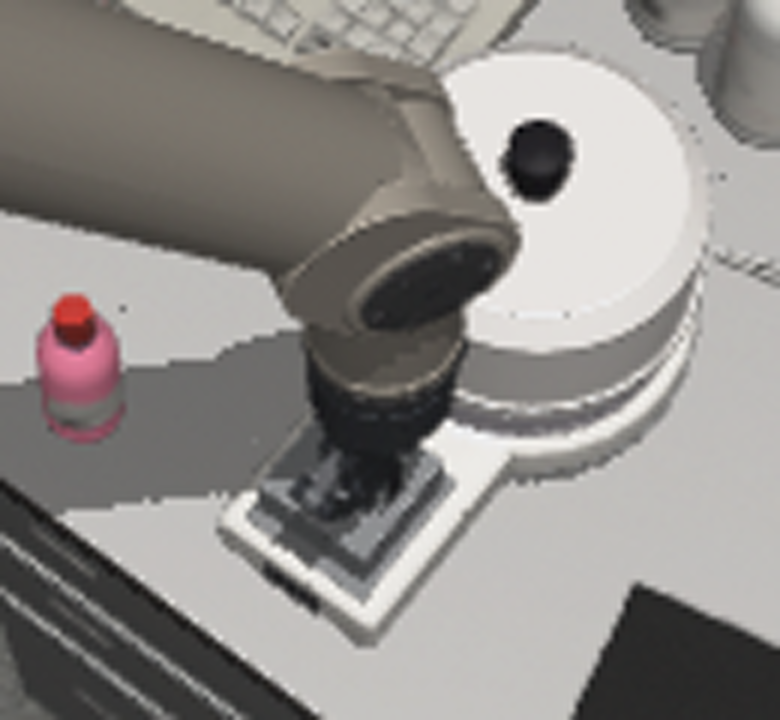

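```bash
python3 -m jog '[[[-0.6,-0.53,0],0,1],[[-1.25,-1.0,0],0,1],[[-1.95,-1.4,0],0,1],[[-2.7,-1.75,0],0,1],[[-3.45,-2.0,0],0,1],[[-4.2,-2.15,0],0,1]]'
python3 - <<'E'
from h import *
s=cam("side");crop(s,270,160,130,120,6,"pics/s28.png");t=cam("top");crop(t,290,180,90,80,7,"pics/t28.png")
E
```

```text
clock: 50.88
tcp_pos: [0.4666, -0.0824, 0.2877]
orientation: [-1.216, 1.195, -1.2]
contact_force: [5.5, -3.2, -0.8]
grip_width: 0.0112
```

View pics/s28.png

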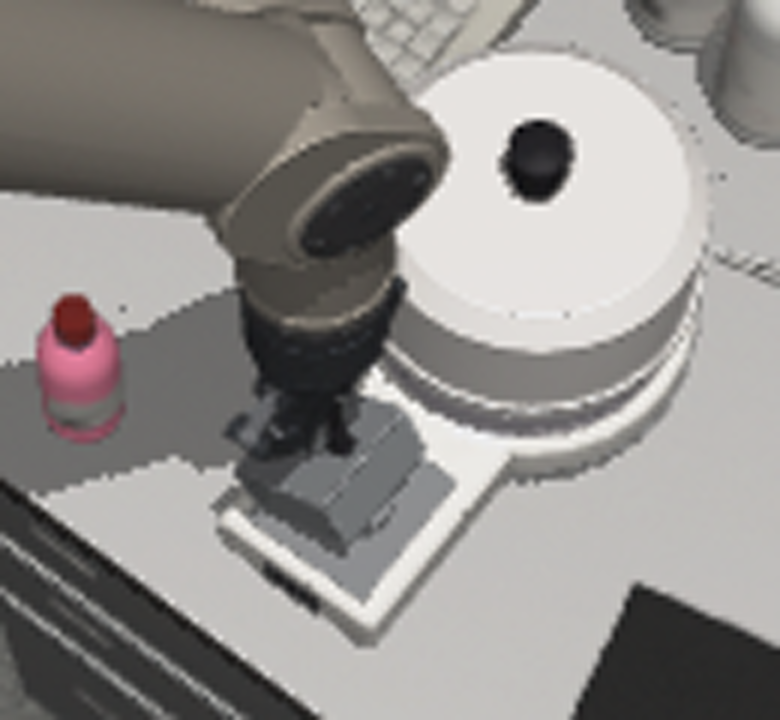

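Guard is swinging with the fin. Continue to about 1.35 (relative to the current point).

```bash
python3 -m jog '[[[-0.8,-0.1,0],0,1],[[-1.6,-0.1,0],0,1],[[-2.4,-0.05,0],0,1],[[-3.2,0.1,0],0,1],[[-4.0,0.3,0],0,1],[[-4.7,0.6,0],0,1],[[-5.4,1.0,0],0,1],[[-5.8,1.2,0],0,1],[[-5.8,1.2,0],0,1]]'
python3 - <<'E'
from h import *
s=cam("side");crop(s,270,160,130,120,6,"pics/s29.png")
E
```

```text
clock: 52.1
tcp_pos: [0.466, -0.0238, 0.2757]
orientation: [-1.215, 1.195, -1.198]
contact_force: [5.6, 1.0, 4.6]
grip_width: 0.0114
```

View pics/s29.png

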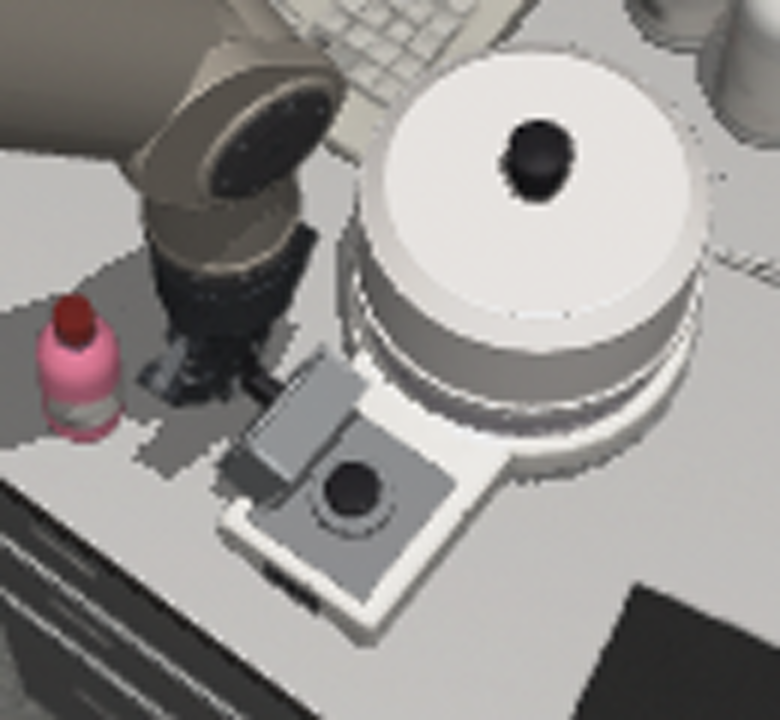

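```bash
python3 -m jog '[[[0,0,0],0,0.6],[[0,0,0],0,0.3],[[0,0,0],0,0.3],[[0,0,0],0,0.3],[[0,-3,0],0,0.3],[[0,-7,0],0,0.3],[[0,-10,0],0,0.3],[[0,-10,0],0,0.6],[[0,-10,0],0,1],[[0,-10,0],0,1]]'
python3 - <<'E'
from h import *
s=cam("side");crop(s,270,160,130,120,6,"pics/s30.png");t=cam("top");crop(t,290,180,90,80,7,"pics/t30.png")
for z in (.055,.06):print(knob(s,328,242,z))
shift(.4665,-.1065,.32,-np.pi/2+.012)
E
```

```text
clock: 53.4
tcp_pos: [0.4644, -0.0239, 0.374]
orientation: [-1.219, 1.199, -1.197]
contact_force: [-0.0, 0.5, -0.6]
grip_width: 0.0001
(array([328.2, 241.1]), np.int32(65), array([ 0.4674, -0.1049,  0.055 ]))
(array([328.2, 241.1]), np.int32(65), array([ 0.4658, -0.1062,  0.06  ]))
t 53.5 tcp [ 0.4646 -0.024   0.3743] yaw -1.555 yaxis [-0.002 -0.001 -1.   ] w 0.0001 F [0.5 0.5 0.9]
shift [8.25 5.43 0.07] twist 0.004
```

View pics/s30.png

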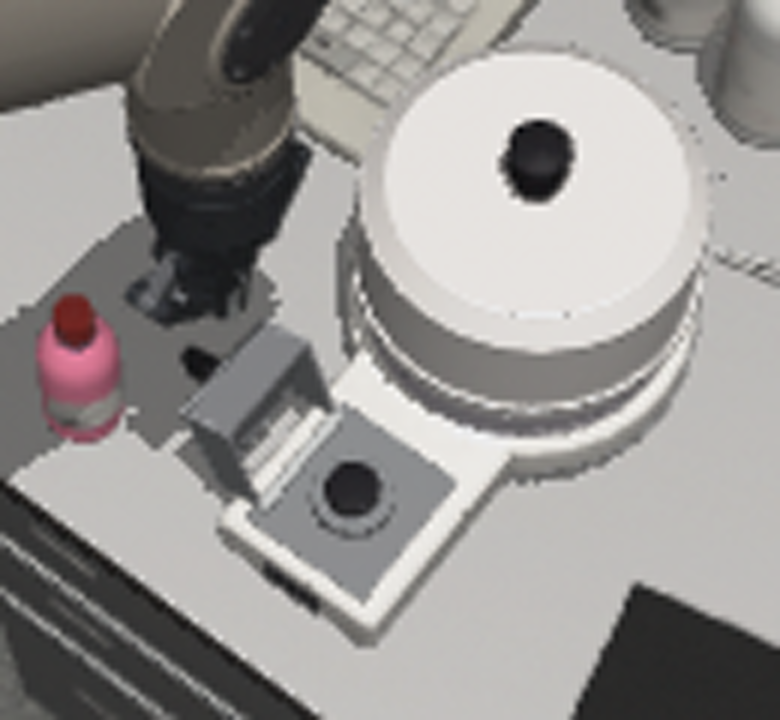

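View pics/t30.png

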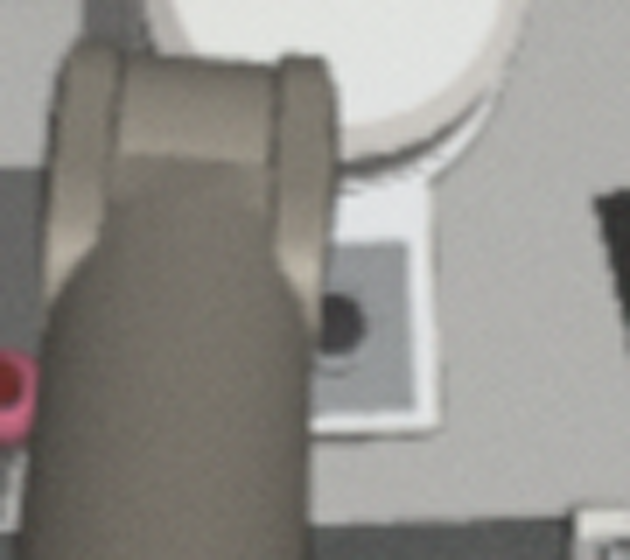

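```bash
python3 -m jog '[[[3,0,0],0,1],[[6,0,0.1],0,1],[[8.2,0,0.1],0,1],[[8.2,0,0.1],0,1],[[8.2,4,0.1],0,1],[[8.2,9,0.1],0,1],[[8.2,12,0.1],0,1],[[8.2,12,0.1],0,1],[[8.2,12,0.1],0,1]]'
python3 - <<'E'
from h import *
s=cam("side");crop(s,270,160,130,120,6,"pics/s31.png")
shift(.4665,-.1065,.232,-np.pi/2+.012)
E
```

```text
clock: 54.62
tcp_pos: [0.4677, -0.1057, 0.2559]
orientation: [-1.216, 1.197, -1.198]
contact_force: [0.7, -0.3, 0.0]
grip_width: -0.0001
t 54.675 tcp [ 0.4678 -0.1058  0.2563] yaw -1.5544 yaxis [ 0.002  0.    -1.   ] w -0.0002 F [-0.2  1.   0.4]
shift [ 0.07  2.43 -0.14] twist 0.004
```

View pics/s31.png

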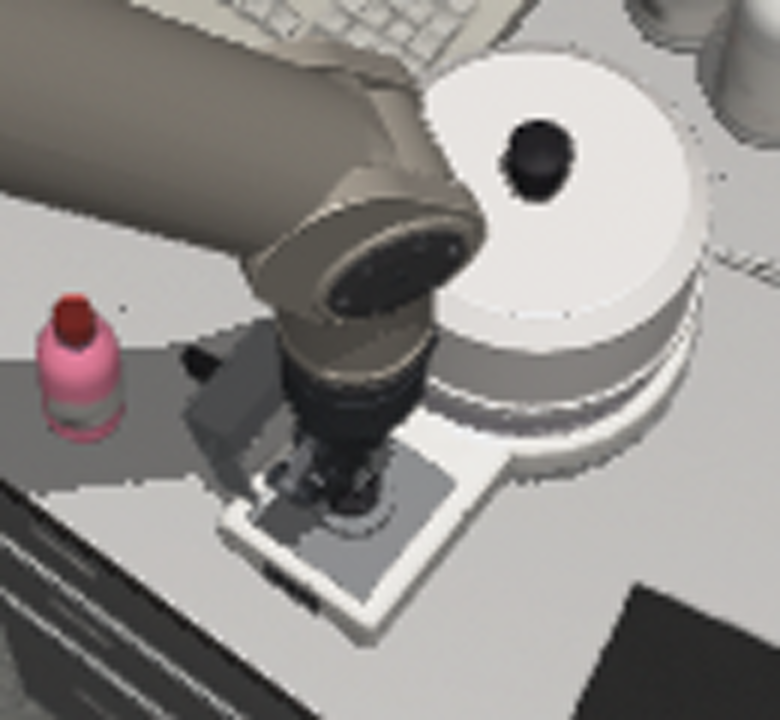

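```bash
python3 -m jog '[[[0,0.8,-0.1],0,1],[[0,1.4,-0.1],0,1],[[0,1.6,-0.1],0,1],[[0,1.8,-0.1],0,1],[[0,1.8,-0.1],0,1]]';python3 -m jog '[[[0,0.2,0],0,1],[[0,0.3,0],0,1],[[0,0.3,0],0,1]]'
```

```text
clock: 55.3
tcp_pos: [0.4663, -0.1058, 0.2371]
orientation: [-1.217, 1.198, -1.197]
contact_force: [-0.1, 1.8, 2.7]
grip_width: -0.0001
clock: 55.68
tcp_pos: [0.4663, -0.1059, 0.2344]
orientation: [-1.216, 1.198, -1.197]
contact_force: [-2.3, 2.1, 8.3]
grip_width: -0.0002
```

```bash
python3 -m jog '[[[0,0.15,0],0,1],[[0,0.3,0],0,1],[[0,0.3,0],0,1],[[0,0.3,0],0,1]]';python3 - <<'E'
from h import *
o=get_obs();print(o["tcp_pos"],o["contact_force"])
E
```

```text
clock: 56.18
tcp_pos: [0.4663, -0.1064, 0.2337]
orientation: [-1.213, 1.199, -1.196]
contact_force: [-11.6, 6.0, 46.7]
grip_width: 0.0002
[ 0.46634471 -0.10641732  0.23372346] [-11.56936245   5.97706562  46.6648221 ]
```

```bash
python3 -m jog '[[[0,-0.5,0],0,1],[[0,-2,0],0,1],[[0,-6,0],0,1],[[0,-11,0],0,1],[[0,-16,0],0,1],[[0,-20,0],0,1],[[0,-20,4],0,1],[[0,-20,4],0,1]]'
python3 - <<'E'
from h import *
shift(.45,.2,.45)
E
```

```text
clock: 57.18
tcp_pos: [0.508, -0.1047, 0.4319]
orientation: [-1.217, 1.194, -1.199]
contact_force: [-0.7, -0.3, -0.3]
grip_width: -0.0001
t 57.175 tcp [ 0.508  -0.1047  0.4319] yaw -1.5534 yaxis [ 0.002 -0.002 -1.   ] w -0.0001 F [-0.7 -0.3 -0.3]
shift [-30.56  -1.87  -5.26] twist 0
```

```bash
python3 -m jog '[[[-4,-2,0],0,1],[[-9,-2,0],0,1],[[-14,-2,-1],0,1],[[-19,-2,-2],0,1],[[-24,-2,-3],0,1],[[-28,-2,-4],0,1],[[-30,-2,-4],0,1],[[-30,-2,-4],0,1]]'
python3 - <<'E'
from h import *
s=cam("side");crop(s,270,140,160,130,5,"pics/s32.png");t=cam("top");crop(t,290,130,110,120,5,"pics/t32.png")
print(knob(t,338,172,.203),knob(s,360,187,.203))
E
```

```text
clock: 58.18
tcp_pos: [0.4614, 0.1943, 0.4509]
orientation: [-1.218, 1.196, -1.197]
contact_force: [0.1, -1.4, 0.6]
grip_width: -0.0001
(array([337.8, 171.5]), np.int32(68), array([ 0.6352, -0.1021,  0.203 ])) (array([359.3, 186.1]), np.int32(108), array([ 0.6321, -0.1038,  0.203 ]))
```

View pics/s32.png

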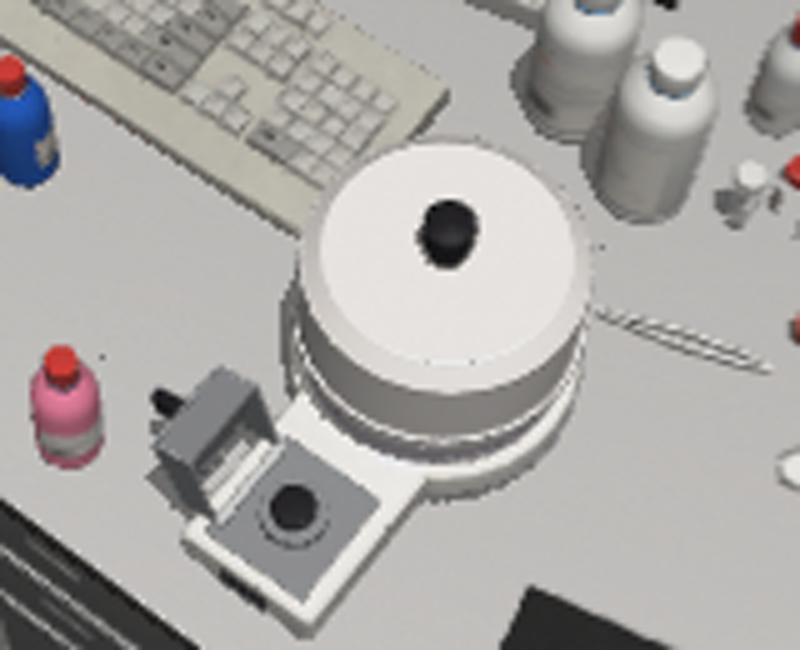

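View pics/t32.png

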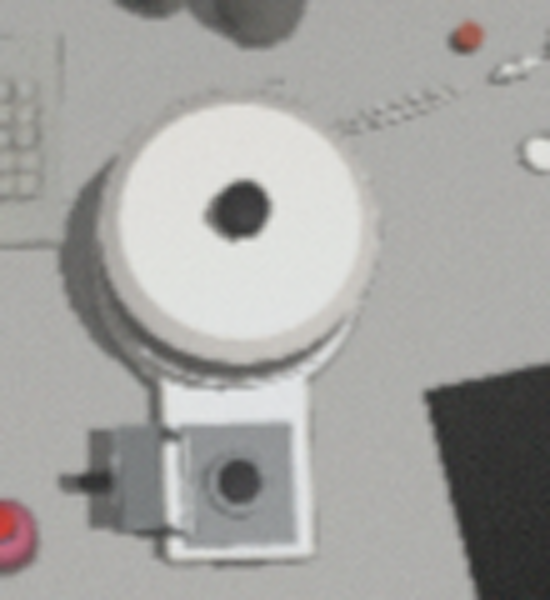

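The lid is seated, with the knob in the same place as at the start to within 0.3 px. The guard stays open by itself, the button has sprung back, and the robot is clear.

```bash
python3 -c "
from bench import *
print(hand_in())"
```

```text
the job is handed in; nothing more can be done
None
```

The job is handed in at about 58 s of the 208 s. The lid is back on the bowl and the guard is up. I pressed the start button to its stop.

- **Lid off:** I lifted the lid by its knob and rested it on the middle of the mat. It had not moved when I came back for it.
- **Bottles:** All four white red-capped bottles from the left of the desk stand upright in the bowl. I left the blue one, the pink one and the red-capped one at the back right alone.
- **Lid back on:** The lid came to rest with the gripper at 0.3637 m, against 0.3633 m when it was first gripped there. In the last pictures it looks level, with the knob within 0.3 px of where it started.
- **Guard:** I swung it up by its fin to about 1.36 rad and let go. It fell open to its stop and is still there in the last pictures.
- **Start button:** I pressed it down about 4 to 5 mm until it bottomed out, and the last picture shows it released. There is no direct reading of the button, so I judged the press from the sharp rise in force.

At the bottom of that press the wrist force reached about 47 N. That push went through the closed fingertips, not the arm or gripper body, and the wrist limit is 120 N. No other check failed or disagreed; the two cameras differed by 2 to 3 mm, so I averaged them.

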